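Load four transformers into their housing bases

ROBOT

A 6-joint arm with a two-finger parallel gripper is mounted at the origin on the work surface. World frame = base frame: x ahead of the robot, y to its left, z up, the work surface at z = 0. Lengths are in m, angles in rad, forces in N, time in s.
With the tool pointing down it reaches from about 0.375 to 0.9 m from the base axis. Payload 3.1 kg.
Tool frame: the origin (TCP) lies at the very end of the fingers, on their centre line; the grasp point (between the pads) lies 19 mm behind it; z points along the fingers, y is the direction in which the jaws open and shut (so a half turn about z gives the same grasp; the last joint's range is limited). The gripper opens to 85 mm and grips with 20 to 120 N. Pads are 22 mm wide; open, the fingers measure 114 mm over their backs; the gripper's body (76 mm by 85 mm) begins 54 mm behind the grasp point. The pads swing forward as they close: fully open they stand 13 mm farther back than shut.
Start: joints at [-1.278, 0.527, 1.433, -0, 1.181, -0.178], TCP at [0.284, -0.557, 0.231] pointing down, gripper open.
Joint ranges: [-3.08, 3.08], [-0.75, 2.2], [0.22, 2.44], [-1.43, 4.57], [0, 2.65], [-2.85, 2.85]. Speed limits (rad/s): [2.79, 2.79, 3.14, 3.14, 3.14, 3.14].

INTERFACE

Orientations are given as a unit quaternion [x, y, z, w].
In Python, from station import manip gives the robot as it stands.
- The arm moves only by the tool send_rows, never from a script. Its argument "motion" is a list of rows, each an object with "gripper": the finger opening in mm, from 0 to 85.4; "travel": the shift along the tool's x, y, z in mm, a list of three; "rotation": the turn, a rotation vector about the tool's x, y, z in degrees, a list of three. In form: [{"gripper": gripper, "travel": [x, y, z], "rotation": [ax, ay, az]}, ...]. A call has 1 to 12 rows; each row shifts and turns the commanded pose from where the row before left it, along the tool's axes as they then stand; what a row does not reach is not made up. A row lasts 1/12 s, in which the tool goes at most 41.7 mm and 7.16 degrees, less where a joint would pass 70% of its speed; a pose out of reach is approached as far as the arm can. A call is refused whole if a number of a shift passes 41.7 or a number of a turn 7.16, either way. A call with a gripper value outside its range is refused whole. The fingers move at their own pace and stop on an object; "newtons" is the grip in N (left out, the last holds). Time passes only in rows, so rows that do not move let the fingers close. It gives the time, the measured TCP pose, the force and the opening at its end, in the units of the state.
- manip.sense(): the state, without advancing time (a new reading comes with each control period).
- manip.snapshot(name): name is "scene" or "side" or "wrist"; returns the picture (420x560x3 uint8, red, green, blue); there is no depth.
- manip.calibration(name): a dict with "fx", "fy", "cx", "cy" (pixels), "cam_to_world" (4x4, takes a point from camera to world coordinates). Camera axes: x right, y down, z forward; pixel columns grow to the right and rows downward; lengths in m; the calibration is good to about 2 mm. A picture is of the moment at which its call begins: read the wrist's pose just before it. calibration takes no time and is no camera call; for the wrist camera it gives the pose at the moment of the call.
- manip.sign_off(): hands the job in, once; it reports no verdict.
The state is a dict: "t": time; "q": joint angles; "qd": joint speeds; "tau": joint torques, N m; "tcp_pos": TCP position; "tool_rot": TCP orientation; "force": force on the tool from outside, world axes, zero at the start; "ft_torque": the same for the moment, N m; "finger_gap": opening from 0.0 (shut) to 1.0 (fully open).
Only numpy, scipy, OpenCV 4.12 (cv2) and the standard library are available. Lean on these libraries where they do the work, as an engineer would, in place of code of your own. Each camera call takes 0.05 s, during which the arm holds its last target. There are 200 camera calls.

TASK

Four different transformers and four black vented housing bases stand on the assembly bench. Put each transformer upright into the housing whose pale insulating pad has its outline (large and small rectangle for the two laminated ones, round with a stud for the ring, which goes over the stud, tabbed for the blue block), centred on the pad and square to it, either way round, ready to be screwed down. Set them down gently without dropping or tipping them over, and leave the cardboard box of screws between the housings where it stands.

Things in the scene. Friction and masses are not known exactly. Their poses are not given: they have to be found in the camera images.
- large_center (a point): Large laminated transformer: dark grey steel core 60 (x) x 24 (y) x 50 mm high, yellow-taped coil in the middle (40 mm along x) that bulges to 39.5 mm along y; about 0.45 kg. Stands loose and upright on the bench. The point is its centre, 25 mm above its underside; x along the core's length, z up. Grip it across the flat 24 mm wide core ends, 60 mm apart along x.
- small_center (a point): Small laminated transformer: dark grey steel core 42 (x) x 18 (y) x 35 mm high, red-taped coil in the middle (28 mm along x) that bulges to 29 mm along y; about 0.2 kg. Stands loose and upright. The point is its centre, 17.5 mm above its underside; x along the core's length, z up. Grip it across the flat core ends, 42 mm apart along x.
- round_center (a point): Toroidal (ring) transformer, brown with copper windings: outside diameter 60 mm, centre hole 24 mm, 30 mm high; about 0.32 kg. Lies flat and loose. The point is its centre (in the hole, 15 mm above its underside), z up. Grip it across the outside; any yaw will do.
- block_center (a point): Potted block transformer, blue with dark resin top and four small brass tags (6 mm) on it: body 44 (x) x 50 (y) x 34 mm high, with a 14 mm wide, 4 mm thick screw ear at the foot of each y side (70 mm over the ears); about 0.25 kg. Stands loose and upright. The point is its centre, 17 mm above its underside; x across the sides without ears, z up. Grip it across those sides, 44 mm apart along x.
- housing_large_pad (a point): Black vented housing base, open on top, 142 (x) x 100 (y) x 40 mm, walls and floor 3 mm, 36 mm tall corner posts, fixed to the bench. Pale pad on its floor: a rectangle 70 (x) x 52 (y) mm, brass insert in each corner, for the large transformer. The point: middle of the pad's top, 5 mm above the bench; x along the housing's long side, z up. The transformer's x goes along this x, either way.
- housing_small_pad (a point): Black vented housing base, open on top, 142 (x) x 100 (y) x 40 mm, walls and floor 3 mm, 36 mm tall corner posts, fixed to the bench. Pale pad on its floor: a rectangle 50 (x) x 40 (y) mm, brass insert in each corner, for the small transformer. The point: middle of the pad's top, 5 mm above the bench; x along the housing's long side, z up. The transformer's x goes along this x, either way.
- housing_round_pad (a point): Black vented housing base, open on top, 142 (x) x 100 (y) x 40 mm, walls and floor 3 mm, 36 mm tall corner posts, fixed to the bench. Pale pad on its floor: a 70 mm disc with a steel stud in its middle (6 mm thick, 20 mm tall above the pad), which goes into the hole of the ring transformer. The point: middle of the pad's top, 5 mm above the bench; x along the housing's long side, z up.
- housing_block_pad (a point): Black vented housing base, open on top, 142 (x) x 100 (y) x 40 mm, walls and floor 3 mm, 36 mm tall corner posts, fixed to the bench. Pale pad on its floor: 54 (x) x 60 (y) mm, 24 mm wide tab on each y side (80 mm over tabs), for the blue block. The point: middle of the pad's top, 5 mm above the bench; x along the housing's long side, z up. The transformer's x goes along this x, either way.
- screws_a_center (a point): Bystander: open cardboard box of steel screws, 70 x 52 x 36 mm, loose, standing in the gap between two housings; the point is its centre.
There are look-alikes about, which are no part of the job. What is shaped like the part that bears small_center but purple is not meant.

How it is judged:
By the outcome, as a careful person would: the job done as asked, in the order asked, and still so for the second after the job is handed in, with the robot touching nothing.
It also fails if it takes over 115 s, if anything falls off the work surface, if the arm or the gripper's body presses on something with over 40 N, if the wrist force passes 120 N, or if a joint passes its speed limit or range.

## Working session

There is one attempt and no reset: what is moved stays moved. The work goes in short steps, Python scripts to look and compute and a tool call to move; the robot and the scene stay as the last step left them, time stands still between calls to the robot, and variables do not carry over. Pictures are saved under pics/ and viewed, about 12 in all and at most 16, crops included, and the job is handed in when it is done.

Besides the shell and the picture viewer there is one more tool, called after "Emit:" by a JSON object that holds its "name" and its "arguments", one argument or row to a line. send_rows: Moves the arm, as the interface text tells. Its arguments: {"type":"object","properties":{"motion":{"type":"array","items":{"type":"object","properties":{"gripper":{"type":"number"},"travel":{"type":"array","items":{"type":"number"}},"rotation":{"type":"array","items":{"type":"number"}}}}},"newtons":{"type":"number"}},"required":["motion"]}

```bash
mkdir -p pics; ls; python3 - <<'E'
from station import manip
import cv2
print(manip.sense())
for n in ("scene","side","wrist"):
    c=manip.calibration(n); print(n,c)
    im=manip.snapshot(n); cv2.imwrite(f"pics/{n}0.png",im[:,:,::-1])
E
```

```text
pics
{'t': 0.0, 'q': array([-1.27848910e+00,  5.28447862e-01,  1.43391239e+00,  3.48775580e-05,
        1.18138984e+00, -1.78508485e-01]), 'qd': array([-0.0015052 ,  0.00211507, -0.00037676, -0.00085399, -0.00023825,
        0.00031654]), 'tau': array([ 7.22333534e-04, -4.42354381e+01, -1.78026295e+01, -2.82129431e-04,
        8.48755793e-03, -1.58888326e-05]), 'tcp_pos': array([ 0.28332886, -0.55628684,  0.23034165]), 'tool_rot': array([ 9.72420276e-01,  2.33233022e-01, -4.52455640e-05, -1.07789410e-03]), 'force': array([-0.07003892, -0.29503866,  0.10194463]), 'ft_torque': array([-0.02367444, -0.00893772, -0.02447971]), 'finger_gap': 0.9982396049927865}
scene {'fx': 512.5872247005777, 'fy': 512.5872247005777, 'cx': 282.2577798846204, 'cy': 205.52287367562002, 'cam_to_world': array([[ 0.39907005,  0.57165886, -0.71690253,  1.53646813],
       [ 0.91687726, -0.25637833,  0.30595136, -0.435938  ],
       [-0.00889847, -0.77940766, -0.62645393,  0.94695528],
       [ 0.        ,  0.        ,  0.        ,  1.        ]])}
side {'fx': 404.26405803168166, 'fy': 404.26405803168166, 'cx': 280.10135578023977, 'cy': 210.6147433018412, 'cam_to_world': array([[-0.68362592, -0.47845996,  0.55111857, -0.07522261],
       [-0.72976385,  0.43776191, -0.52517544,  0.58446604],
       [ 0.0100167 , -0.76120995, -0.64842816,  0.75598997],
       [ 0.        ,  0.        ,  0.        ,  1.        ]])}
wrist {'fx': 303.46112615972606, 'fy': 303.46112615972606, 'cx': 282.12083870820027, 'cy': 207.79507401583297, 'cam_to_world': array([[ 0.45307514, -0.85114743, -0.26508673,  0.35110984],
       [-0.89147057, -0.43317084, -0.1328279 , -0.52220937],
       [-0.00177172,  0.29649804, -0.95503182,  0.37363461],
       [ 0.        ,  0.        ,  0.        ,  1.        ]])}
```

View pics/scene0.png

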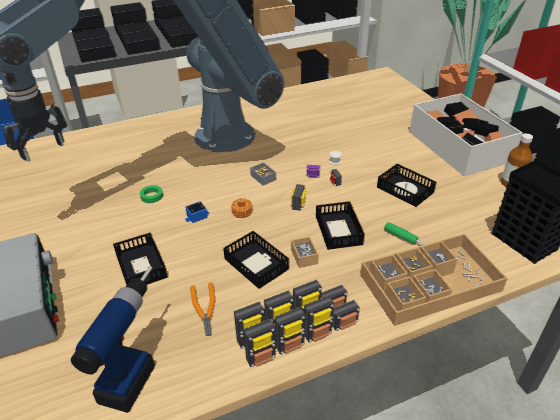

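View pics/side0.png

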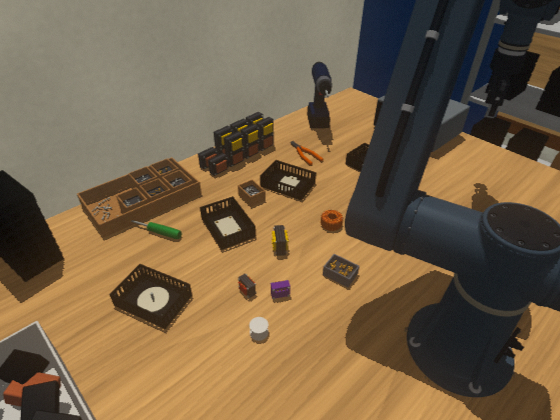

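Scene: blue block (196,212), ring (242,208), yellow large (299,197), red small (335,177), purple decoy (313,171). The housings are at about (140,260), (257,260), (340,225) and (406,184), where the last is the round one. Next I'll enlarge this and localise roughly.

```bash
cat > h.py <<'E'
from station import manip
import numpy as np, cv2
from scipy.spatial.transform import Rotation as R
def ray(c,px,z):
    px=np.atleast_2d(np.array(px,float)); d=np.c_[(px[:,0]-c["cx"])/c["fx"],(px[:,1]-c["cy"])/c["fy"],np.ones(len(px))]
    T=c["cam_to_world"]; d=d@T[:3,:3].T; o=T[:3,3]
    return (o+d*((z-o[2])/d[:,2])[:,None])[:,:2]
def proj(c,P):
    T=np.linalg.inv(c["cam_to_world"]); p=np.atleast_2d(P)@T[:3,:3].T+T[:3,3]
    return np.c_[c["fx"]*p[:,0]/p[:,2]+c["cx"],c["fy"]*p[:,1]/p[:,2]+c["cy"]]
def toolmove(target,yaw=None):
    """remaining shift in tool axes (mm) to a target TCP, and yaw turn (deg) so that jaw axis y lies along yaw"""
    s=manip.sense(); r=R.from_quat(s["tool_rot"]); m=r.as_matrix()
    out=[r.inv().apply(np.array(target)-s["tcp_pos"])*1000]
    if yaw is not None:
        cur=np.degrees(np.arctan2(m[1,1],m[0,1])); d=(yaw-cur+90)%180-90; out.append(-d)
    return out
E
python3 - <<'E'
from h import *
c=manip.calibration("scene")
for n,p,z in [("block",(196,212),.02),("ring",(242,208),.02),("large",(299,197),.025),("small",(335,177),.018),("hA",(143,262),.005),("hB",(260,262),.005),("hC",(340,229),.005),("hD",(406,188),.005),("box",(304,250),.018),("purple",(313,171),.018),("greyblock",(263,173),.02),("white",(335,157),.01)]:
    print(n,ray(c,p,z).round(3), np.hypot(*ray(c,p,z)[0]).round(3))
im=cv2.imread("pics/scene0.png")[150:290,100:450]
cv2.imwrite("pics/sc_crop.png",cv2.resize(im,None,fx=2.28,fy=2.28,interpolation=cv2.INTER_CUBIC))
E
```

```text
block [[ 0.402 -0.219]] 0.458
ring [[ 0.439 -0.093]] 0.449
large [[0.465 0.075]] 0.471
small [[0.411 0.223]] 0.468
hA [[ 0.525 -0.398]] 0.659
hB [[ 0.648 -0.121]] 0.66
hC [[0.619 0.129]] 0.632
hD [[0.535 0.403]] 0.67
box [[ 0.666 -0.004]] 0.667
purple [[0.354 0.176]] 0.395
greyblock [[0.302 0.027]] 0.303
white [[0.301 0.283]] 0.413
```

View pics/sc_crop.png

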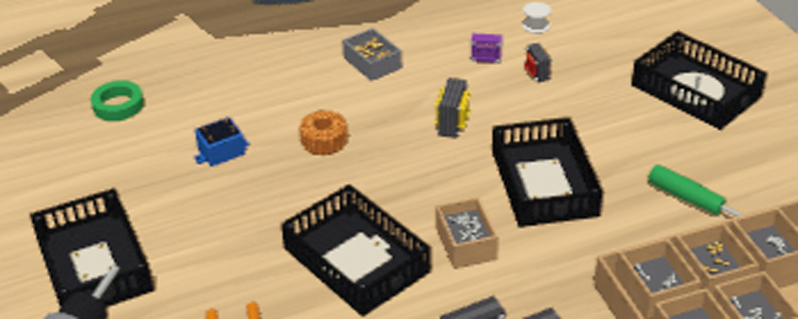

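The pads identify the housings: hA (left) is small, hB is block, hC is large and hD is round. Moving over the block and ring area.

Emit:
{"name": "send_rows", "arguments": {
  "motion": [
    {"gripper": 85, "travel": [26, -23.3, 0]},
    {"gripper": 85, "travel": [26, -23.3, 0]},
    {"gripper": 85, "travel": [26, -23.3, 0]},
    {"gripper": 85, "travel": [26, -23.3, 0]},
    {"gripper": 85, "travel": [26, -23.3, 0]},
    {"gripper": 85, "travel": [26, -23.3, 0]},
    {"gripper": 85, "travel": [26, -23.3, 0]},
    {"gripper": 85, "travel": [26, -23.3, 0]},
    {"gripper": 85, "travel": [26, -23.3, 0]},
    {"gripper": 85, "travel": [26, -23.3, 0]},
    {"gripper": 85, "travel": [26, -23.3, 0]},
    {"gripper": 85, "travel": [0, 0, 0]}
  ],
  "newtons": 40
}}

```text
validation failed for argument at $.mo...
```

```bash
cat >> h.py <<'E'
import pickle
def snap(n,name="wrist"):
    c=manip.calibration(name); im=manip.snapshot(name)[:,:,::-1].copy()
    cv2.imwrite(f"pics/{n}.png",im); pickle.dump(c,open(f"pics/{n}.pkl","wb")); return c,im
def load(n): return pickle.load(open(f"pics/{n}.pkl","rb")),cv2.imread(f"pics/{n}.png")
def rect(c,im,near,z,lo,hi,r=60,show=True):
    """biggest blob of HSV range near world point, corners rayed to height z"""
    p=proj(c,[*near,z])[0]; m=cv2.inRange(cv2.cvtColor(im,cv2.COLOR_BGR2HSV),lo,hi)
    k=np.zeros_like(m); cv2.circle(k,tuple(int(v) for v in p),r,255,-1); m&=k
    cs,_=cv2.findContours(m,cv2.RETR_EXTERNAL,cv2.CHAIN_APPROX_NONE); b=max(cs,key=cv2.contourArea)
    w=ray(c,b[:,0,:],z)*1000; rc=cv2.minAreaRect(w.astype(np.float32))
    return dict(px=p.round(),area=cv2.contourArea(b),c=np.round(rc[0],1),size=np.round(rc[1],1),ang=round(rc[2],1)),b
E
python3 -c "
from h import *
c,im=snap('w1'); print(manip.sense()['tcp_pos'],manip.sense()['t'])
for n,p in dict(block=(.402,-.219,.034),ring=(.439,-.093,.03),hA=(.525,-.398,.005),hB=(.648,-.121,.005)).items(): print(n,proj(c,p).round())
"
```

```text
[ 0.28341353 -0.55656506  0.23069829] 0.2
block [[   5. -101.]]
ring [[-137. -236.]]
hA [[ 249. -118.]]
hB [[ -25. -531.]]
```

View pics/w1.png

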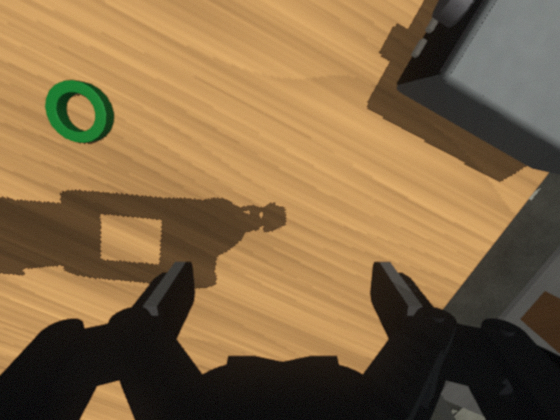

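The picture shows only the bench and green decoy, since the move was refused. Rows evidently need all fields, so I'll resend.

Emit:
{"name": "send_rows", "arguments": {
  "motion": [
    {"gripper": 85, "travel": [26, -23.3, 0], "rotation": [0, 0, 0]},
    {"gripper": 85, "travel": [26, -23.3, 0], "rotation": [0, 0, 0]},
    {"gripper": 85, "travel": [26, -23.3, 0], "rotation": [0, 0, 0]},
    {"gripper": 85, "travel": [26, -23.3, 0], "rotation": [0, 0, 0]},
    {"gripper": 85, "travel": [26, -23.3, 0], "rotation": [0, 0, 0]},
    {"gripper": 85, "travel": [26, -23.3, 0], "rotation": [0, 0, 0]},
    {"gripper": 85, "travel": [26, -23.3, 0], "rotation": [0, 0, 0]},
    {"gripper": 85, "travel": [26, -23.3, 0], "rotation": [0, 0, 0]},
    {"gripper": 85, "travel": [26, -23.3, 0], "rotation": [0, 0, 0]},
    {"gripper": 85, "travel": [26, -23.3, 0], "rotation": [0, 0, 0]},
    {"gripper": 85, "travel": [26, -23.3, 0], "rotation": [0, 0, 0]},
    {"gripper": 85, "travel": [0, 0, 0], "rotation": [0, 0, 0]}
  ],
  "newtons": 40
}}

```text
t: 1.2
tcp_pos: [0.4224, -0.193, 0.2311]
tool_rot: [0.972, 0.236, -0.0, -0.002]
force: [0.0, 0.0, 0.4]
finger_gap: 0.995
```

```bash
python3 -c "
from h import *
c,im=snap('w2'); print(manip.sense()['tcp_pos'],manip.sense()['t'])
for n,p in dict(block=(.402,-.219,.034),ring=(.439,-.093,.03),hA=(.525,-.398,.005),hB=(.648,-.121,.005)).items(): print(n,proj(c,p).round())
"
```

```text
[ 0.42235291 -0.19577801  0.23128097] 1.25
block [[294. 208.]]
ring [[209. 128.]]
hA [[468. 180.]]
hB [[322. -50.]]
```

View pics/w2.png

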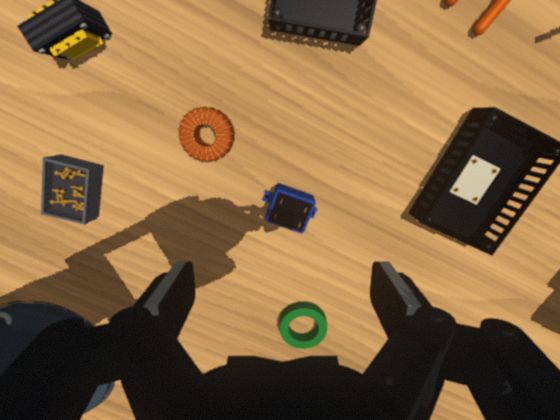

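Block at (290,210), with ears running left-right tilted about 15°. Ring at (206,133), small pad in hA at (475,180), large transformer at top left. Measuring these.

```bash
python3 - <<'E'
from h import *
c,im=load('w2')
r,b=rect(c,im,(.402,-.219),.017,(105,120,40),(130,255,255)); print("blueall",r)
x,y,w,h=cv2.boundingRect(b); m=np.zeros(im.shape[:2],np.uint8); cv2.drawContours(m,[b],-1,255,-1)
hs=cv2.cvtColor(im,cv2.COLOR_BGR2HSV); 
blue=cv2.inRange(hs,(105,120,40),(130,255,255)); res=cv2.morphologyEx(m&~blue,cv2.MORPH_CLOSE,np.ones((5,5)))
cs,_=cv2.findContours(res,cv2.RETR_EXTERNAL,cv2.CHAIN_APPROX_NONE); q=max(cs,key=cv2.contourArea)
rc=cv2.minAreaRect((ray(c,q[:,0,:],.034)*1000).astype(np.float32)); print("resin",rc)
r,b=rect(c,im,(.439,-.093),.02,(0,120,60),(15,255,255),45); print("ring",r)
r,b=rect(c,im,(.525,-.398),.005,(10,0,140),(40,90,255),45); print("padA",r)
E
```

```text
blueall {'px': array([294., 204.]), 'area': 339.0, 'c': array([ 395.4, -219.2]), 'size': array([48. , 55.4]), 'ang': 4.3}Traceback (most recent call last):
  File "<stdin>", line 7, in <module>
ValueError: max() iterable argument is empty
```

```bash
python3 - <<'E'
from h import *
c,im=load('w2')
hs=cv2.cvtColor(im,cv2.COLOR_BGR2HSV); print(hs[200:220:4,264:320:6].tolist())
r,b=rect(c,im,(.439,-.093),.02,(0,120,60),(15,255,255),45); print("ring",r)
r,b=rect(c,im,(.525,-.398),.005,(10,0,140),(40,90,255),45); print("padA",r)
cr=im[170:250,245:335]; cv2.imwrite("pics/b.png",cv2.resize(cr,None,fx=6,fy=6,interpolation=cv2.INTER_CUBIC))
E
```

```text
[[[114, 137, 151], [118, 114, 65], [135, 46, 44], [15, 143, 73], [11, 65, 43], [0, 68, 41], [132, 52, 49], [113, 173, 147], [114, 165, 113], [15, 130, 190]], [[15, 138, 140], [115, 129, 83], [6, 67, 38], [3, 64, 44], [6, 69, 37], [3, 78, 36], [175, 70, 40], [12, 75, 44], [115, 136, 94], [16, 133, 200]], [[16, 135, 96], [115, 158, 105], [12, 98, 34], [9, 85, 39], [6, 83, 43], [12, 81, 41], [0, 70, 40], [17, 163, 100], [113, 169, 136], [16, 124, 198]], [[17, 135, 98], [122, 91, 53], [13, 117, 35], [15, 96, 37], [17, 117, 35], [5, 85, 39], [3, 67, 42], [14, 135, 53], [117, 127, 88], [16, 131, 203]], [[15, 119, 90], [177, 71, 36], [15, 137, 52], [12, 128, 30], [11, 128, 40], [9, 81, 41], [15, 77, 40], [170, 60, 38], [113, 173, 152], [16, 131, 210]]]
ring {'px': array([211., 128.]), 'area': 2450.0, 'c': array([429.8, -91.1]), 'size': array([62., 65.]), 'ang': 34.9}
padA {'px': array([468., 180.]), 'area': 1249.5, 'c': array([ 528.6, -404.5]), 'size': array([50.1, 40.4]), 'ang': 2.5}
```

View pics/b.png

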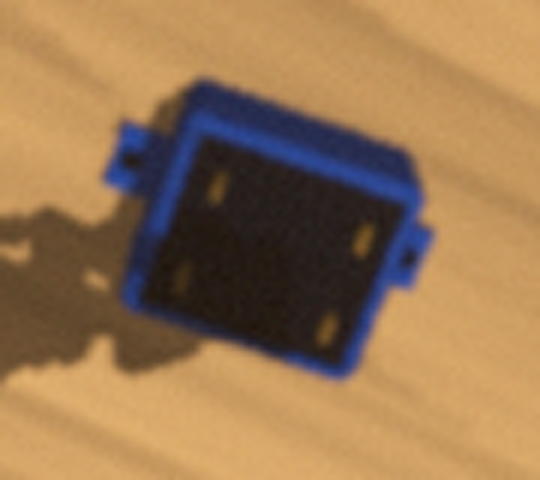

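Block top outline corners in the crop are (205,120), (420,190), (348,378) and (130,300). Ears are at (133,157) and (408,257).

```bash
python3 - <<'E'
from h import *
c,im=load('w2')
k=np.array([(205,120),(420,190),(348,378),(130,300)])/6+[245,170]
w=ray(c,k-0.4,.034)*1000; print(w.round(1)); print("c",w.mean(0),"size",np.linalg.norm(w[1]-w[0]),np.linalg.norm(w[2]-w[1]))
e=(w[1]-w[0])+(w[2]-w[3]); print("ear dir",np.degrees(np.arctan2(e[1],e[0])))
e=ray(c,np.array([(128,157),(410,257)])/6+[244.6,169.6],.004)*1000; print(e,e.mean(0),np.degrees(np.arctan2(*(e[1]-e[0])[::-1])))
x=w.mean(0)/1000
a=np.degrees(np.arctan2(*((w[1]-w[0])+(w[2]-w[3]))[::-1]))
print(toolmove([*x,.012],a+90))
E
```

```text
[[ 413.4 -192.4]
 [ 420.1 -235.9]
 [ 379.2 -242.2]
 [ 374.  -195.9]]
c [ 396.67553033 -216.60892051] size 44.00628363711229 41.425405418088275
ear dir -82.42387596656022
[[ 392.10969346 -184.64780348]
 [ 399.95926487 -248.07363251]] [ 396.03447916 -216.360718  ] -82.94495620998623
[array([-32.3234525 ,   7.00165875, 219.27966288]), np.float64(-70.29518569732207)]
```

Emit:
{"name": "send_rows", "arguments": {
  "motion": [
    {"gripper": 85, "travel": [-32.3, 7, 0], "rotation": [0, 0, 0]},
    {"gripper": 85, "travel": [0, 0, 13], "rotation": [0, 0, -7.03]},
    {"gripper": 85, "travel": [0, 0, 13], "rotation": [0, 0, -7.03]},
    {"gripper": 85, "travel": [0, 0, 13], "rotation": [0, 0, -7.03]},
    {"gripper": 85, "travel": [0, 0, 13], "rotation": [0, 0, -7.03]},
    {"gripper": 85, "travel": [0, 0, 13], "rotation": [0, 0, -7.03]},
    {"gripper": 85, "travel": [0, 0, 13], "rotation": [0, 0, -7.03]},
    {"gripper": 85, "travel": [0, 0, 13], "rotation": [0, 0, -7.03]},
    {"gripper": 85, "travel": [0, 0, 13], "rotation": [0, 0, -7.03]},
    {"gripper": 85, "travel": [0, 0, 13], "rotation": [0, 0, -7.03]},
    {"gripper": 85, "travel": [0, 0, 13], "rotation": [0, 0, -7.03]},
    {"gripper": 85, "travel": [0, 0, 0], "rotation": [0, 0, 0]}
  ],
  "newtons": 40
}}

```text
t: 2.25
tcp_pos: [0.3954, -0.2203, 0.0995]
tool_rot: [0.661, 0.751, -0.0, -0.002]
force: [-0.3, -0.6, -0.5]
finger_gap: 0.994
```

```bash
python3 -c "
from h import *
c,im=snap('w3'); s=manip.sense(); print(s['tcp_pos'],s['t'],s['q'],toolmove([.3964,-.2165,.004],7.3))
print(proj(c,[[.3964,-.2165,.034],[.3964,-.2165,.004]]))
"
```

```text
[ 0.39578686 -0.22040528  0.10038462] 2.3 [-7.55481727e-01  5.34586467e-01  1.97236200e+00 -4.25235957e-04
  6.37009650e-01 -8.78350457e-01] [array([ 3.64034446,  1.25271543, 96.38880055]), np.float64(-0.24045626480145188)]
[[284.20827553 217.59202629]
 [284.08570427 205.73185595]]
```

View pics/w3.png

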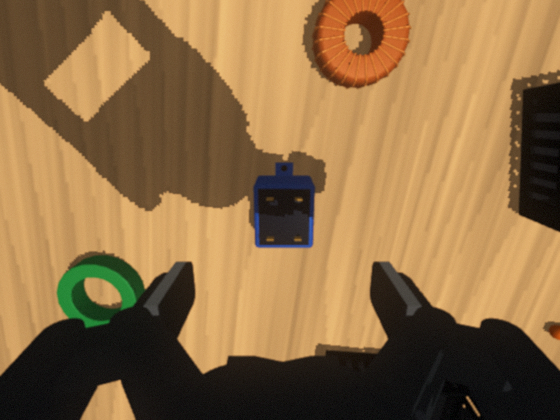

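Block top centre is at (285,218), against a prediction of (284,218), and it is square to the jaws. Descending and gripping.

Emit:
{"name": "send_rows", "arguments": {
  "motion": [
    {"gripper": 85, "travel": [3.6, 1.3, 24], "rotation": [0, 0, -0.2]},
    {"gripper": 85, "travel": [0, 0, 24], "rotation": [0, 0, 0]},
    {"gripper": 85, "travel": [0, 0, 24], "rotation": [0, 0, 0]},
    {"gripper": 85, "travel": [0, 0, 16], "rotation": [0, 0, 0]},
    {"gripper": 85, "travel": [0, 0, 8], "rotation": [0, 0, 0]},
    {"gripper": 70, "travel": [0, 0, 0], "rotation": [0, 0, 0]},
    {"gripper": 55, "travel": [0, 0, 0], "rotation": [0, 0, 0]},
    {"gripper": 40, "travel": [0, 0, 0], "rotation": [0, 0, 0]},
    {"gripper": 38, "travel": [0, 0, 0], "rotation": [0, 0, 0]},
    {"gripper": 38, "travel": [0, 0, 0], "rotation": [0, 0, 0]},
    {"gripper": 38, "travel": [0, 0, 0], "rotation": [0, 0, 0]},
    {"gripper": 38, "travel": [0, 0, 0], "rotation": [0, 0, 0]}
  ],
  "newtons": 40
}}

```text
t: 3.3
tcp_pos: [0.3978, -0.2165, 0.0066]
tool_rot: [0.66, 0.752, -0.0, 0.001]
force: [-0.9, -0.8, 6.7]
finger_gap: 0.505
```

Emit:
{"name": "send_rows", "arguments": {
  "motion": [
    {"gripper": 38, "travel": [0, 0, -8], "rotation": [0, 0, 0]},
    {"gripper": 38, "travel": [0, 0, -20], "rotation": [0, 0, 0]},
    {"gripper": 38, "travel": [0, 0, -30], "rotation": [0, 0, 0]},
    {"gripper": 38, "travel": [3, 10, -30], "rotation": [0, 0, 0]},
    {"gripper": 38, "travel": [7, 28, -20], "rotation": [0, 0, 0]},
    {"gripper": 38, "travel": [7, 28, -20], "rotation": [0, 0, 0]},
    {"gripper": 38, "travel": [7, 28, -20], "rotation": [0, 0, 0]},
    {"gripper": 38, "travel": [7, 28, -20], "rotation": [0, 0, 0]},
    {"gripper": 38, "travel": [7, 28, -20], "rotation": [0, 0, 0]},
    {"gripper": 38, "travel": [7, 28, -10], "rotation": [0, 0, 0]},
    {"gripper": 38, "travel": [6, 25, 0], "rotation": [0, 0, 0]},
    {"gripper": 38, "travel": [0, 0, 0], "rotation": [0, 0, 0]}
  ],
  "newtons": 50
}}

```text
t: 4.3
tcp_pos: [0.597, -0.1373, 0.2052]
tool_rot: [0.658, 0.753, 0.002, 0.003]
force: [0.2, 0.5, -2.3]
finger_gap: 0.503
```

```bash
python3 -c "
from h import *
c,im=snap('w4'); s=manip.sense(); print(s['tcp_pos'],s['t'],s['q'],s['finger_gap'],s['force'])
print(proj(c,[.648,-.121,.005]))
for n,p,lo,hi in (('pad',(.648,-.121),(10,0,140),(40,90,255)),): print(rect(c,im,p,.005,lo,hi,60)[0])
"
```

```text
[ 0.59362771 -0.13764268  0.2040071 ] 4.35 [-4.11197388e-01  5.36804716e-01  1.50287010e+00  4.08779895e-04
  1.09990703e+00 -5.44585826e-01] 0.5039092377139587 [-0.55683487  0.18758612 -3.22383962]
[[326.73634279 173.72349818]]
{'px': array([327., 174.]), 'area': 2874.0, 'c': array([ 644.1, -130. ]), 'size': array([56.5, 82.2]), 'ang': 18.2}
```

View pics/w4.png

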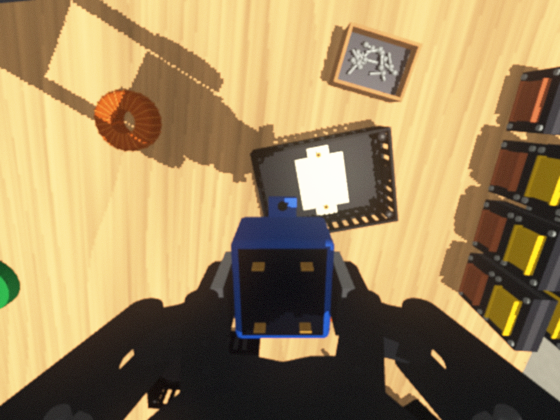

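Pad centre is at about (323,180) with tabs top and bottom, and the box is at (378,62). I'll check the pad centre with the tabs removed, in case the held block hides part of it.

```bash
python3 - <<'E'
from h import *
c,im=load('w4')
r,b=rect(c,im,(.648,-.121),.005,(10,0,140),(40,90,255),60)
m=np.zeros(im.shape[:2],np.uint8); cv2.drawContours(m,[b],-1,255,-1)
o=cv2.morphologyEx(m,cv2.MORPH_OPEN,cv2.getStructuringElement(cv2.MORPH_ELLIPSE,(39,39)))
q=max(cv2.findContours(o,0,1)[0],key=cv2.contourArea); print(cv2.minAreaRect((ray(c,q[:,0,:],.005)*1000).astype(np.float32)))
w=cv2.minAreaRect((ray(c,b[:,0,:],.005)*1000).astype(np.float32)); M=cv2.moments(m); 
print(w, ray(c,(M['m10']/M['m00'],M['m01']/M['m00']),.005))
print(toolmove([.6441,-.13,.0136],18.2))
E
```

```text
((644.2359008789062, -130.55291748046875), (56.49848937988281, 71.76062774658203), 18.169416427612305)
((644.0636596679688, -130.005615234375), (56.51472473144531, 82.1546401977539), 18.24064064025879) [[ 0.64374679 -0.12861196]]
[array([  1.01075197,  50.67666601, 190.50349647]), np.float64(-10.567970360446964)]
```

Emit:
{"name": "send_rows", "arguments": {
  "motion": [
    {"gripper": 38, "travel": [0.5, 25.4, 0], "rotation": [0, 0, 0]},
    {"gripper": 38, "travel": [0.5, 25.4, 0], "rotation": [0, 0, 0]},
    {"gripper": 38, "travel": [0, 0, 25], "rotation": [0, 0, -5.3]},
    {"gripper": 38, "travel": [0, 0, 30], "rotation": [0, 0, -5.3]},
    {"gripper": 38, "travel": [0, 0, 30], "rotation": [0, 0, 0]},
    {"gripper": 38, "travel": [0, 0, 30], "rotation": [0, 0, 0]},
    {"gripper": 38, "travel": [0, 0, 0], "rotation": [0, 0, 0]},
    {"gripper": 38, "travel": [0, 0, 0], "rotation": [0, 0, 0]}
  ],
  "newtons": 50
}}

```text
t: 5.02
tcp_pos: [0.6392, -0.1309, 0.0863]
tool_rot: [0.588, 0.809, -0.001, -0.004]
force: [0.9, -0.6, -2.6]
finger_gap: 0.504
```

```bash
python3 -c "
from h import *
c,im=snap('w5'); s=manip.sense(); print(s['tcp_pos'],s['t'],s['q'],s['finger_gap'],s['force'])
print(toolmove([.6441,-.13,.0116],18.2))
print(rect(c,im,(.644,-.13),.005,(10,0,140),(40,90,255),70)[0])
cv2.imwrite('pics/w5c.png',cv2.resize(im[80:380,100:500],None,fx=1.5,fy=1.5))
"
```

```text
[ 0.6414329  -0.13164672  0.0885377 ] 5.0667 [-3.72714820e-01  7.40314605e-01  1.46085671e+00 -1.39325081e-04
  9.41930170e-01 -6.87531716e-01] 0.5060583561474027 [-0.3985665   0.04725441 -2.08631219]
[array([ 0.6727092 ,  3.14117892, 76.93448562]), np.float64(-0.15758916792343314)]
{'px': array([289., 216.]), 'area': 2349.5, 'c': array([ 638.6, -110.9]), 'size': array([55. , 40.1]), 'ang': 15.8}
```

View pics/w5c.png

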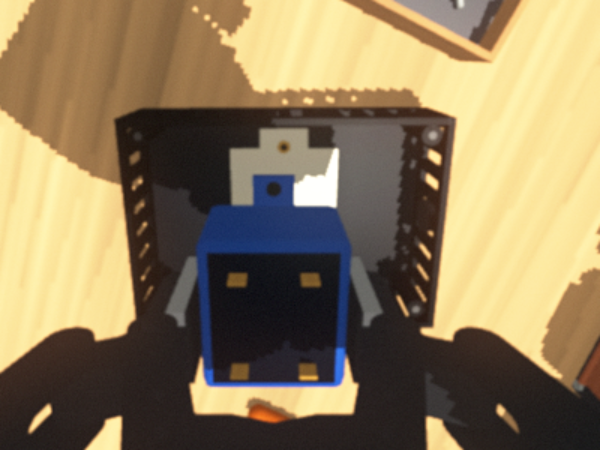

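The held block is upright. Pad axis is at crop column 284 and block ear at 274, so a few mm of shift is needed along tool y. I'll compute it from these pixels.

```bash
python3 - <<'E'
from h import *
c,im=load('w5'); s=manip.sense()
k=np.array([(259,128),(308,128),(231,149),(338,149),(284,146)])/1.5+[100,80]-.3
w=ray(c,k,.005)*1000; print(w.round(1))
m=(w[0]+w[1])/2; d=np.array([np.cos(np.radians(18.2)),np.sin(np.radians(18.2))]); n=np.array([-d[1],d[0]])
print("tab mid",m, "centre by tab", m-40*n, "edge dir",np.degrees(np.arctan2(*(w[3]-w[2])[::-1])), "pad edge mid-30n",(w[2]+w[3])/2-30*n)
# ear end of block, at z of ear top = tcp z -.0066+.004
z=s["tcp_pos"][2]-.0066+.004
e=ray(c,np.array([(253,175),(294,175)])/1.5+[100,80]-.3,z)*1000; print("ear",e,e.mean(0)-35*n,"edge",np.degrees(np.arctan2(*(e[1]-e[0])[::-1])),s["tcp_pos"])
E
```

```text
[[ 619.8  -95.6]
 [ 642.8  -88.1]
 [ 609.6 -110.1]
 [ 660.6  -93.4]
 [ 634.4 -100.4]]
tab mid [631.29487641 -91.86592622] centre by tab [ 643.78827315 -129.86480828] edge dir 18.08099178208589 pad edge mid-30n [ 644.45511151 -130.24084554]
ear [[621.55992944 -97.81927197]
 [634.29427371 -93.65621875]] [ 638.85882372 -128.98676716] edge 18.10336552745383 [ 0.6414329  -0.13164672  0.0885377 ]
```

Emit:
{"name": "send_rows", "arguments": {
  "motion": [
    {"gripper": 38, "travel": [-1, 4.5, 8], "rotation": [0, 0, 0]},
    {"gripper": 38, "travel": [0, 0, 20], "rotation": [0, 0, 0]},
    {"gripper": 38, "travel": [0, 0, 20], "rotation": [0, 0, 0]},
    {"gripper": 38, "travel": [0, 0, 14], "rotation": [0, 0, 0]},
    {"gripper": 38, "travel": [0, 0, 6], "rotation": [0, 0, 0]},
    {"gripper": 38, "travel": [0, 0, 3], "rotation": [0, 0, 0]},
    {"gripper": 38, "travel": [0, 0, 0], "rotation": [0, 0, 0]},
    {"gripper": 38, "travel": [0, 0, 0], "rotation": [0, 0, 0]}
  ],
  "newtons": 50
}}

```text
t: 5.73
tcp_pos: [0.6477, -0.1313, 0.0183]
tool_rot: [0.587, 0.809, 0.0, 0.001]
force: [-0.7, -0.4, -2.9]
finger_gap: 0.506
```

```bash
python3 -c "
from h import *
c,im=snap('w6'); s=manip.sense(); print(s['tcp_pos'],s['t'],s['force'])
print(toolmove([.6441,-.13,.0116],18.2))
"
```

```text
[ 0.64781242 -0.13130913  0.01848077] 5.7833 [ 0.39136719 -0.26842632 -2.44742301]
[array([ 2.40681907, -3.13544065,  6.87146693]), np.float64(-0.12327009598251948)]
```

```bash
python3 -c "
from h import *
c,im=load('w6'); cv2.imwrite('pics/w6c.png',cv2.resize(im[150:300,180:390],None,fx=3.5,fy=3.5,interpolation=cv2.INTER_CUBIC))
"
```

```text
(no output)
```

View pics/w6c.png

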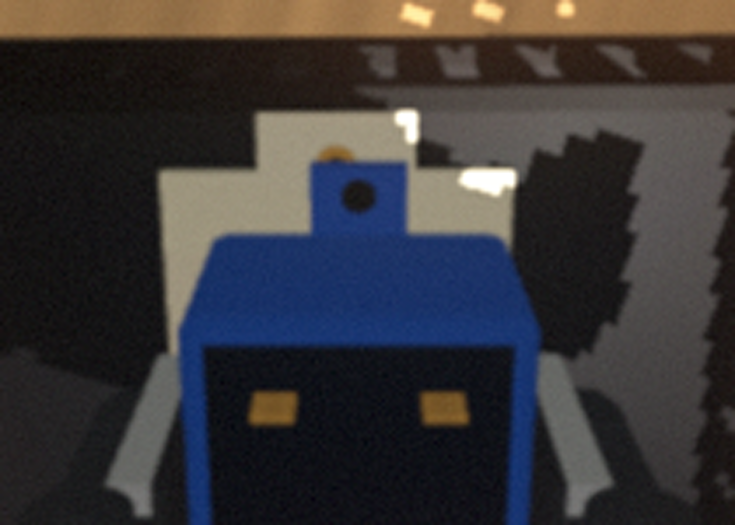

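```bash
python3 - <<'E'
from h import *
c,im=load('w6')
t=ray(c,np.array([(256,112),(417,112)])/3.5+[179.7,149.7],.005).mean(0)*1000
p=ray(c,np.array([(159,170),(516,170)])/3.5+[179.7,149.7],.005).mean(0)*1000
e=ray(c,np.array([(312,162),(407,162)])/3.5+[179.7,149.7],.0159).mean(0)*1000
a=np.radians(18.2); d=np.array([np.cos(a),np.sin(a)]); n=np.array([-d[1],d[0]])
print(t-40*n,p-30*n,e-35*n); D=(t-40*n+p-30*n)/2-(e-35*n); print("tool x,y",D@n,D@d)
E
```

```text
[ 644.42212823 -130.82204806] [ 644.19258145 -129.88274557] [ 647.62545198 -129.60483219]
tool x,y 0.32619210393250425 -3.3855900880177345
```

Emit:
{"name": "send_rows", "arguments": {
  "motion": [
    {"gripper": 38, "travel": [0.6, -3.3, 0], "rotation": [0, 0, 0]},
    {"gripper": 38, "travel": [0, 0, 2], "rotation": [0, 0, 0]},
    {"gripper": 38, "travel": [0, 0, 2], "rotation": [0, 0, 0]},
    {"gripper": 38, "travel": [0, 0, 1], "rotation": [0, 0, 0]},
    {"gripper": 38, "travel": [0, 0, 1], "rotation": [0, 0, 0]},
    {"gripper": 38, "travel": [0, 0, 0.5], "rotation": [0, 0, 0]},
    {"gripper": 38, "travel": [0, 0, 0], "rotation": [0, 0, 0]},
    {"gripper": 38, "travel": [0, 0, 0], "rotation": [0, 0, 0]}
  ],
  "newtons": 50
}}

```text
t: 6.45
tcp_pos: [0.6434, -0.1314, 0.0117]
tool_rot: [0.587, 0.809, -0.0, -0.0]
force: [-3.5, 0.1, 5.9]
finger_gap: 0.506
```

Emit:
{"name": "send_rows", "arguments": {
  "motion": [
    {"gripper": 50, "travel": [0, 0, 0], "rotation": [0, 0, 0]},
    {"gripper": 60, "travel": [0, 0, 0], "rotation": [0, 0, 0]},
    {"gripper": 75, "travel": [0, 0, 0], "rotation": [0, 0, 0]},
    {"gripper": 75, "travel": [0, 0, 0], "rotation": [0, 0, 0]},
    {"gripper": 75, "travel": [0, 0, -10], "rotation": [0, 0, 0]},
    {"gripper": 75, "travel": [0, 0, -25], "rotation": [0, 0, 0]},
    {"gripper": 75, "travel": [0, 0, -35], "rotation": [0, 0, 0]},
    {"gripper": 75, "travel": [0, 0, -40], "rotation": [0, 0, 0]},
    {"gripper": 85, "travel": [0, 0, -40], "rotation": [0, 0, 0]},
    {"gripper": 85, "travel": [0, 0, -40], "rotation": [0, 0, 0]},
    {"gripper": 85, "travel": [0, 0, 0], "rotation": [0, 0, 0]}
  ],
  "newtons": 50
}}

```text
t: 7.37
tcp_pos: [0.6489, -0.1332, 0.2114]
tool_rot: [0.587, 0.809, 0.002, 0.009]
force: [1.2, -0.3, 0.2]
finger_gap: 0.997
```

```bash
python3 - <<'E'
from h import *
c,im=snap('w7'); s=manip.sense(); print(s['tcp_pos'],s['t'],s['finger_gap'])
r,b=rect(c,im,(.644,-.13),.005,(10,0,140),(40,90,255),60); print(r)
m=cv2.inRange(cv2.cvtColor(im,cv2.COLOR_BGR2HSV),(100,70,40),(130,255,255)); n,l,st,ce=cv2.connectedComponentsWithStats(m); print([(x.tolist(),y.round()) for x,y in zip(st,ce) if x[4]>60])
for n,p in dict(ring=(.432,-.092,.02),large=(.465,.075,.025),padL=(.619,.129,.005),blk=(.644,-.13,.039)).items(): print(n,proj(c,p).round())
E
```

```text
[ 0.64701733 -0.13262038  0.20756504] 7.4167 0.9966163223813154
{'px': array([276., 175.]), 'area': 227.0, 'c': array([ 663.8, -123.7]), 'size': array([13.7, 60.7]), 'ang': 19.1}
[([0, 0, 560, 420, 234306], array([280., 210.])), ([255, 145, 42, 60, 894], array([275., 174.]))]
ring [[87. 79.]]
large [[ 148. -111.]]
padL [[337. -99.]]
blk [[276. 182.]]
```

View pics/w7.png

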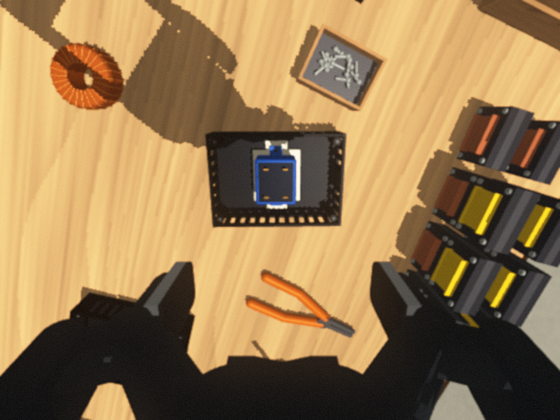

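Block sits on its pad, centred and square at (276,180), with the box (340,68) untouched. Moving on to the ring.

Emit:
{"name": "send_rows", "arguments": {
  "motion": [
    {"gripper": 85, "travel": [17.7, -31.5, 5], "rotation": [0, 0, 0]},
    {"gripper": 85, "travel": [17.7, -32, 10], "rotation": [0, 0, 0]},
    {"gripper": 85, "travel": [17.7, -32, 20], "rotation": [0, 0, 0]},
    {"gripper": 85, "travel": [17.7, -32, 20], "rotation": [0, 0, 0]},
    {"gripper": 85, "travel": [17.7, -32, 20], "rotation": [0, 0, 0]},
    {"gripper": 85, "travel": [17.7, -31.5, 20], "rotation": [0, 0, 0]},
    {"gripper": 85, "travel": [0, 0, 0], "rotation": [0, 0, 0]},
    {"gripper": 85, "travel": [0, 0, 0], "rotation": [0, 0, 0]}
  ],
  "newtons": 50
}}

```text
t: 8.08
tcp_pos: [0.424, -0.0875, 0.1042]
tool_rot: [0.588, 0.809, -0.001, -0.005]
force: [0.7, -0.6, -0.1]
finger_gap: 0.993
```

```bash
python3 - <<'E'
from h import *
c,im=snap('w8'); s=manip.sense(); print(s['tcp_pos'],s['t'],s['q'][5])
r,b=rect(c,im,(.432,-.092),.015,(0,120,60),(15,255,255),70); print(r)
# hole: background inside ring blob, seen at the top rim
print("circle px",cv2.minEnclosingCircle(b))
for z in (.015,.03): print(z,cv2.minEnclosingCircle((ray(c,b[:,0,:],z)*1000).astype(np.float32)))
m=np.zeros(im.shape[:2],np.uint8); cv2.drawContours(m,[b],-1,255,-1)
print(toolmove([.4315,-.0915,.004]), proj(c,[.4315,-.0915,.03]))
cs=manip.calibration("scene"); k=np.array([(633,68),(678,32),(765,75),(722,128)])/2.28+[100,150]
w=ray(cs,k,.04)*1000; print(w.round(),w.mean(0)); e=np.diff(np.vstack([w,w[:1]]),axis=0); print(np.linalg.norm(e,axis=1),np.degrees(np.arctan2(e[:,1],e[:,0])))
E
```

```text
[ 0.42777983 -0.08923804  0.10513696] 8.1333 -0.7775576600565366
{'px': array([290., 221.]), 'area': 5420.5, 'c': array([422.7, -86.2]), 'size': array([64.8, 89. ]), 'ang': 46.9}
circle px ((280.3690490722656, 207.0074462890625), 55.37505340576172)
0.015 ((421.43670654296875, -85.49501037597656), 45.92238998413086)
0.03 ((420.19171142578125, -81.0240707397461), 42.96461486816406)
[array([ -3.48820326,   3.01949888, 101.12544148])] [[290.29689347 226.29051285]]
[[503. 318.]
 [456. 418.]
 [587. 466.]
 [656. 351.]] [550.276862   388.14965602]
[111.20336748 139.06998982 134.53462497 156.33364171] [ 114.92557277   19.99533756  -59.13989059 -167.84692044]
```

```bash
python3 -c "
from h import *
c,im=load('w8'); cv2.imwrite('pics/w8c.png',cv2.resize(im[120:320,180:400],None,fx=3,fy=3))
"
```

```text
(no output)
```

View pics/w8c.png

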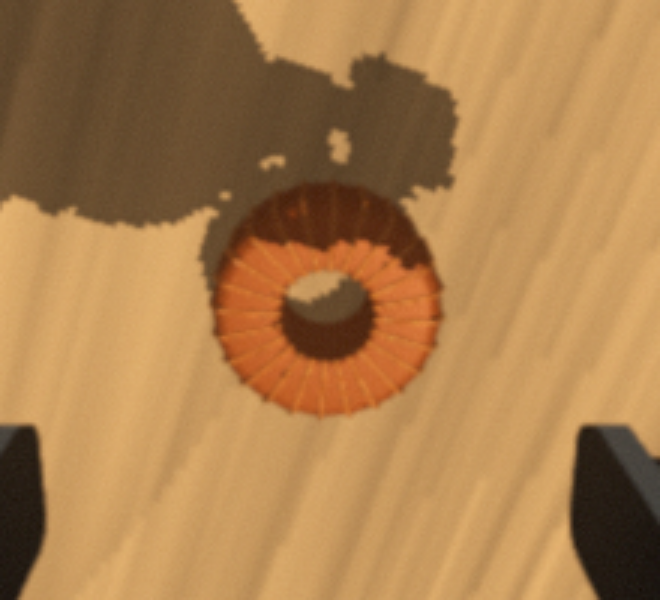

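Ring hole centre is at crop (328,315), with the outside spanning columns 215–441.

```bash
python3 - <<'E'
from h import *
c,im=load('w8')
f=lambda P,z: ray(c,np.array(P)/3+[179.7,119.7],z)*1000
for z in (.015,.022,.03):
    w=f([(281,315),(376,315),(328,270),(328,361)],z); o=f([(215,312),(441,312),(328,415)],z)
    print(z,w.mean(0).round(1),np.linalg.norm(w[0]-w[1]).round(1),np.linalg.norm(w[2]-w[3]).round(1),o[:2].mean(0).round(1),np.linalg.norm(o[0]-o[1]).round(1))
    print(toolmove([*w.mean(0)/1000,.003]))
E
```

```text
0.015 [432.2 -95.8] 25.8 26.3 [431.8 -94.9] 61.4
[array([ -7.84810456,   2.36281985, 102.11866068])]
0.022 [431.3 -93.5] 25.0 25.5 [430.9 -92.5] 59.5
[array([ -5.28801338,   2.24499727, 102.12355611])]
0.03 [430.3 -90.7] 24.2 24.6 [429.9 -89.8] 57.4
[array([ -2.36219489,   2.11034289, 102.12915088])]
```

Emit:
{"name": "send_rows", "arguments": {
  "motion": [
    {"gripper": 85, "travel": [-4, 3, 24], "rotation": [0, 0, 0]},
    {"gripper": 85, "travel": [0, 0, 26], "rotation": [0, 0, 0]},
    {"gripper": 85, "travel": [0, 0, 26], "rotation": [0, 0, 0]},
    {"gripper": 85, "travel": [0, 0, 18], "rotation": [0, 0, 0]},
    {"gripper": 85, "travel": [0, 0, 9.5], "rotation": [0, 0, 0]},
    {"gripper": 70, "travel": [0, 0, 0], "rotation": [0, 0, 0]},
    {"gripper": 58, "travel": [0, 0, 0], "rotation": [0, 0, 0]},
    {"gripper": 54, "travel": [0, 0, 0], "rotation": [0, 0, 0]},
    {"gripper": 54, "travel": [0, 0, 0], "rotation": [0, 0, 0]},
    {"gripper": 54, "travel": [0, 0, 0], "rotation": [0, 0, 0]},
    {"gripper": 54, "travel": [0, 0, 0], "rotation": [0, 0, 0]}
  ],
  "newtons": 50
}}

```text
t: 9.05
tcp_pos: [0.4336, -0.0927, 0.0034]
tool_rot: [0.587, 0.809, 0.0, 0.001]
force: [0.6, 0.1, 6.6]
finger_gap: 0.65
```

```bash
python3 -c "
from h import *
s=manip.sense(); print(s['tcp_pos'],s['t'],s['q'],s['force'],s['finger_gap'])
"
```

```text
[ 0.43358076 -0.09266973  0.00340129] 9.05 [-4.63667968e-01  7.43749448e-01  2.03925890e+00  2.47276858e-04
  3.56842938e-01 -7.79381060e-01] [0.55425818 0.09537747 6.62264735] 0.6497924779720945
```

The gap of 55 mm is less than the 60 expected, so I'll look at how the ring sits.

```bash
python3 -c "
from h import *
c,im=snap('w9'); cv2.imwrite('pics/w9c.png',cv2.resize(im[180:400,160:420],None,fx=2.5,fy=2.5))
"
```

```text
(no output)
```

View pics/w9c.png

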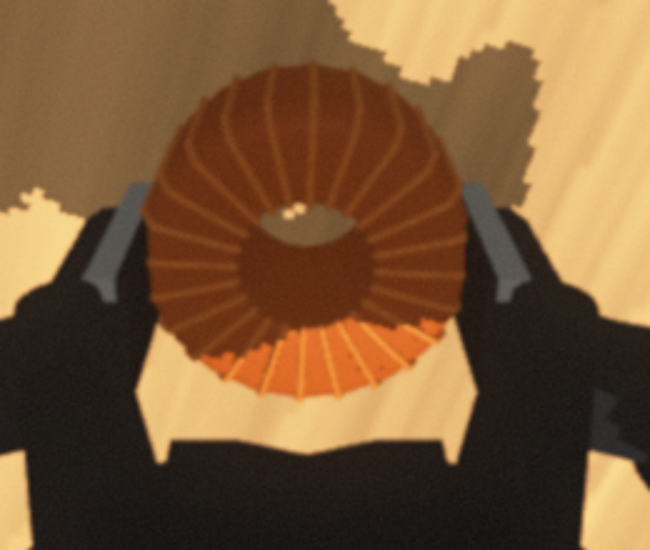

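```bash
python3 - <<'E'
from h import *
c,im=load('w9'); s=manip.sense()
m=R.from_quat(s["tool_rot"]).as_matrix()
for z in (.02,.025,.03):
    w=ray(c,np.array([(306.5,265),(237,265),(376,265),(306,203),(306,327)])/2.5+[159.7,179.7],z); d=np.r_[w[0]-s["tcp_pos"][:2],0]
    print(z,(m.T@d*1000).round(1),np.linalg.norm(w[1]-w[2])*1e3,np.linalg.norm(w[3]-w[4])*1e3)
print("tcp px crop",(proj(c,[s["tcp_pos"],s["tcp_pos"]+[0,0,.025]])-[160,180])*2.5)
E
```

```text
0.02 [-2.4  0.3  0. ] 26.387747611376856 26.820951311732717
0.025 [ 0.7  0.3 -0. ] 25.344770561223207 25.760851863556823
0.03 [ 3.8  0.3 -0. ] 24.30179351106955 24.700752415380908
tcp px crop [[304.41521177 211.45668007]
 [304.33625619 278.20462603]]
```

Emit:
{"name": "send_rows", "arguments": {
  "motion": [
    {"gripper": 54, "travel": [0, 0, 0], "rotation": [0, 0, 0]},
    {"gripper": 54, "travel": [0, 0, -3], "rotation": [0, 0, 0]},
    {"gripper": 54, "travel": [0, 0, -6], "rotation": [0, 0, 0]},
    {"gripper": 54, "travel": [0, 0, -10], "rotation": [0, 0, 0]},
    {"gripper": 54, "travel": [0, 0, -10], "rotation": [0, 0, 0]},
    {"gripper": 54, "travel": [0, 0, 0], "rotation": [0, 0, 0]}
  ],
  "newtons": 70
}}

```text
t: 9.6
tcp_pos: [0.4341, -0.0931, 0.0328]
tool_rot: [0.587, 0.809, 0.0, 0.002]
force: [0.8, -0.3, -3.4]
finger_gap: 0.647
```

```bash
python3 - <<'E'
from h import *
c,im=snap('w10'); s=manip.sense(); print(s['tcp_pos'],s['t'],s['force'],s['finger_gap'])
a=cv2.imread('pics/w9.png')
# same view of the ring before/after lift: shift of ring pixels
t=cv2.cvtColor(a,6)[205:340,215:350]; g=cv2.cvtColor(im,6)
r=cv2.matchTemplate(g,t,cv2.TM_CCOEFF_NORMED); print(cv2.minMaxLoc(r))
E
```

```text
[ 0.43398062 -0.0930272   0.03216526] 9.65 [-0.08785695 -0.57245729 -3.55452861] 0.6449562804915996
(-0.7673926949501038, 0.8914945721626282, (382, 191), (215, 205))
```

Ring is held firmly with no slip. Moving to the round housing.

Emit:
{"name": "send_rows", "arguments": {
  "motion": [
    {"gripper": 54, "travel": [0, 0, -15], "rotation": [0, 0, 0]},
    {"gripper": 54, "travel": [0, 0, -30], "rotation": [0, 0, 0]},
    {"gripper": 54, "travel": [0, 0, -30], "rotation": [0, 0, 0]},
    {"gripper": 54, "travel": [10, 7, -25], "rotation": [0, 0, 0]},
    {"gripper": 54, "travel": [28, 19, -12], "rotation": [0, 0, 0]},
    {"gripper": 54, "travel": [31, 21, -8], "rotation": [0, 0, 0]},
    {"gripper": 54, "travel": [31, 21, -8], "rotation": [0, 0, 0]},
    {"gripper": 54, "travel": [31, 21, -8], "rotation": [0, 0, 0]},
    {"gripper": 54, "travel": [31, 21, -8], "rotation": [0, 0, 0]},
    {"gripper": 54, "travel": [31, 21, -8], "rotation": [0, 0, 0]},
    {"gripper": 54, "travel": [31, 21, -8], "rotation": [0, 0, 0]},
    {"gripper": 54, "travel": [31, 21, -8], "rotation": [0, 0, 0]}
  ],
  "newtons": 70
}}

```text
t: 10.65
tcp_pos: [0.5178, 0.2053, 0.1988]
tool_rot: [0.587, 0.81, -0.001, -0.001]
force: [1.1, -0.5, -2.8]
finger_gap: 0.648
```

Emit:
{"name": "send_rows", "arguments": {
  "motion": [
    {"gripper": 54, "travel": [31, 21, 0], "rotation": [0, 0, 0]},
    {"gripper": 54, "travel": [31, 21, 0], "rotation": [0, 0, 0]},
    {"gripper": 54, "travel": [31, 21, 0], "rotation": [0, 0, 0]},
    {"gripper": 54, "travel": [18, 12, 0], "rotation": [0, 0, 0]},
    {"gripper": 54, "travel": [0, 0, 0], "rotation": [0, 0, 0]},
    {"gripper": 54, "travel": [0, 0, 0], "rotation": [0, 0, 0]}
  ],
  "newtons": 70
}}

```text
t: 11.15
tcp_pos: [0.5543, 0.3332, 0.1976]
tool_rot: [0.586, 0.81, -0.001, -0.001]
force: [-0.6, 0.1, -3.4]
finger_gap: 0.646
```

```bash
python3 - <<'E'
from h import *
c,im=snap('w11'); s=manip.sense(); print(s['tcp_pos'],s['t'],s['force'],s['finger_gap'],s['q'])
hs=cv2.cvtColor(im,cv2.COLOR_BGR2HSV); m=cv2.inRange(hs,(10,0,130),(45,90,255))
n,l,st,ce=cv2.connectedComponentsWithStats(m); print([(x.tolist(),y.round()) for x,y in zip(st[1:],ce[1:]) if x[4]>150], proj(c,[.54,.398,.005]))
E
```

```text
[0.55407493 0.33194057 0.19771621] 11.2 [ 0.91557832 -0.54119913 -3.24681313] 0.6424334156674785 [ 3.67332727e-01  5.93830133e-01  1.40735852e+00 -6.92911710e-04
  1.14397897e+00  5.10536245e-02]
[([251, 81, 67, 71, 3677], array([285., 116.])), ([18, 141, 59, 42, 1723], array([ 45., 162.])), ([428, 264, 39, 8, 188], array([447., 267.])), ([245, 332, 64, 30, 1010], array([277., 346.]))] [[288.82210214 122.91430996]]
```

View pics/w11.png

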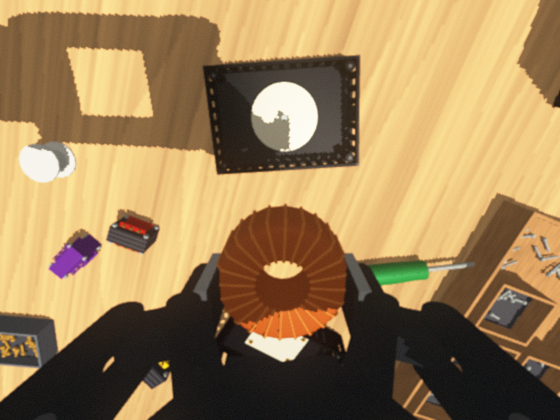

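White disc centred at (284,116) with housing tilt about 4°. The red small transformer is at (133,230) and the purple decoy at (75,256).

```bash
cat >> h.py <<'E'
def disc(c,im,near,z,r=60):
    p=proj(c,[*near,z])[0]; m=cv2.inRange(cv2.cvtColor(im,cv2.COLOR_BGR2HSV),(8,0,110),(45,100,255))
    k=np.zeros_like(m); cv2.circle(k,tuple(int(v) for v in p),r,255,-1); m&=k
    b=max(cv2.findContours(m,0,1)[0],key=cv2.contourArea); w=(ray(c,cv2.convexHull(b)[:,0,:],z)*1000).astype(np.float32)
    return cv2.minEnclosingCircle(w),cv2.fitEllipse(w)
E
python3 - <<'E'
from h import *
c,im=load('w11')
print(disc(c,im,(.54,.398),.005))
w=ray(c,[(204,67),(357,57),(359,163),(219,174)],.04)*1000; print(w.round(),w.mean(0)); e=w[1]-w[0]; print(np.degrees(np.arctan2(e[1],e[0])))
print(toolmove([*np.array(disc(c,im,(.54,.398),.005)[1][0])/1000,.07]))
m=cv2.inRange(cv2.cvtColor(im,cv2.COLOR_BGR2HSV),(0,150,50),(8,255,255)); n,l,st,ce=cv2.connectedComponentsWithStats(m); print([(x.tolist(),y.round()) for x,y in zip(st[1:],ce[1:]) if x[4]>40])
E
```

```text
(((533.4367065429688, 401.6720275878906), 36.2335090637207), ((533.7682495117188, 402.228271484375), (70.49954223632812, 72.38738250732422), 60.20669937133789))
[[450. 421.]
 [579. 472.]
 [617. 384.]
 [488. 330.]] [533.78019304 401.81508745]
21.56173621970667
[array([ 73.22027297,   3.03512336, 127.64690917])]
[([119, 216, 34, 19, 345], array([136., 225.]))]
```

Emit:
{"name": "send_rows", "arguments": {
  "motion": [
    {"gripper": 54, "travel": [25, 1, 10], "rotation": [0, 0, 0]},
    {"gripper": 54, "travel": [25, 1, 20], "rotation": [0, 0, 0]},
    {"gripper": 54, "travel": [23, 1, 28], "rotation": [0, 0, 0]},
    {"gripper": 54, "travel": [0, 0, 30], "rotation": [0, 0, -3.3]},
    {"gripper": 54, "travel": [0, 0, 25], "rotation": [0, 0, 0]},
    {"gripper": 54, "travel": [0, 0, 12], "rotation": [0, 0, 0]},
    {"gripper": 54, "travel": [0, 0, 0], "rotation": [0, 0, 0]},
    {"gripper": 54, "travel": [0, 0, 0], "rotation": [0, 0, 0]}
  ],
  "newtons": 70
}}

```text
t: 11.87
tcp_pos: [0.5357, 0.4014, 0.0741]
tool_rot: [0.564, 0.826, -0.001, -0.0]
force: [-0.0, 0.1, -2.5]
finger_gap: 0.644
```

```bash
python3 - <<'E'
from h import *
c,im=snap('w12'); s=manip.sense(); print(s['tcp_pos'],s['t'],s['force'],s['finger_gap'])
print(toolmove([.5337,.402,.0084],21.6))
m=cv2.inRange(cv2.cvtColor(im,cv2.COLOR_BGR2HSV),(8,0,110),(45,100,255)); k=np.zeros_like(m); k[100:300,180:390]=255
for b in cv2.findContours(m&k,0,1)[0]:
    if cv2.contourArea(b)>200:
        h=b[:,0,:]; print(cv2.boundingRect(b),cv2.contourArea(b))
        # upper arc of the disc: fit circle of known radius 35 mm
        up=np.array([h[h[:,0]==x][h[h[:,0]==x][:,1].argmin()] for x in np.unique(h[:,0])])
        w=ray(c,up,.005)*1000
        from scipy.optimize import least_squares
        f=least_squares(lambda p:np.hypot(*(w-p).T)-35.5,[534,402],loss='soft_l1'); print(f.x,np.abs(f.fun).mean())
E
```

```text
[0.53673122 0.40211287 0.07550391] 11.9167 [ 0.01206664  0.31774831 -2.910229  ] 0.6413200870702237
[array([ 0.98813058, -2.99031645, 67.09856791]), np.float64(-0.30756328563393254)]
(232, 172, 97, 58) 2782.5
[533.74354691 401.10691402] 0.22823345632380518
(369, 100, 21, 51) 466.5
[604.08785364 493.1977533 ] 0.7026551858049805
(332, 100, 32, 38) 416.0
[513.03440872 498.19285936] 2.8265882742244703
(275, 100, 64, 38) 1638.0
[542.43639384 457.27544835] 1.3644071325074503
(248, 100, 35, 28) 448.5
[508.18696617 443.41261193] 0.3632116700881369
```

```bash
python3 - <<'E'
from h import *
c,im=load('w9'); s=np.array([0.43358,-.09267]); m=R.from_quat([.587,.809,0,.001]).as_matrix()[:2,:2]
f=lambda p,z:(m.T@(ray(c,np.array(p)/2.5+[159.7,179.7],z)[0]-s)*1000).round(1)
for z in (0,.005,.01,.015,.02,.025,.03): print(z,"top",f((305,63),z),"bot",f((305,397),z),"L",f((147,240),z),"R",f((467,240),z),"hole+x",f((306,203),z),"hole-x",f((306,327),z))
E
```

```text
0 top [31.7 -0. ] bot [-49.8  -0.1] L [ -8.5 -34.4] R [-8.5 35.2] hole+x [0.4 0.2] hole-x [-30.7   0.2]
0.005 top [33.2  0. ] bot [-45.5  -0.1] L [ -5.6 -33.2] R [-5.7 34. ] hole+x [3.  0.2] hole-x [-27.    0.2]
0.01 top [34.7  0. ] bot [-41.2  -0.1] L [ -2.7 -32. ] R [-2.8 32.8] hole+x [5.5 0.2] hole-x [-23.4   0.2]
0.015 top [36.2  0. ] bot [-37.   -0.1] L [  0.1 -30.9] R [ 0.1 31.6] hole+x [8.1 0.2] hole-x [-19.8   0.2]
0.02 top [37.7  0. ] bot [-32.7  -0. ] L [  3.  -29.7] R [ 3.  30.4] hole+x [10.7  0.2] hole-x [-16.1   0.2]
0.025 top [39.2  0. ] bot [-28.4  -0. ] L [  5.9 -28.5] R [ 5.8 29.2] hole+x [13.3  0.2] hole-x [-12.5   0.2]
0.03 top [40.7  0. ] bot [-24.1  -0. ] L [  8.8 -27.3] R [ 8.7 28. ] hole+x [15.8  0.2] hole-x [-8.9  0.2]
```

Emit:
{"name": "send_rows", "arguments": {
  "motion": [
    {"gripper": 54, "travel": [-2.5, -2.3, 5], "rotation": [0, 0, 0]},
    {"gripper": 54, "travel": [0, 0, 15], "rotation": [0, 0, 0]},
    {"gripper": 54, "travel": [0, 0, 15], "rotation": [0, 0, 0]},
    {"gripper": 54, "travel": [0, 0, 10], "rotation": [0, 0, 0]},
    {"gripper": 54, "travel": [0, 0, 6], "rotation": [0, 0, 0]},
    {"gripper": 54, "travel": [0, 0, 5], "rotation": [0, 0, 0]},
    {"gripper": 54, "travel": [0, 0, 0], "rotation": [0, 0, 0]},
    {"gripper": 54, "travel": [0, 0, 0], "rotation": [0, 0, 0]}
  ],
  "newtons": 70
}}

```text
t: 12.58
tcp_pos: [0.5346, 0.3996, 0.0187]
tool_rot: [0.564, 0.826, 0.0, 0.0]
force: [-0.7, 0.7, -3.3]
finger_gap: 0.642
```

```bash
cat > arc.py <<'E'
from h import *
from scipy.optimize import least_squares
def arc(c,im,z,rad,x0):
    m=cv2.inRange(cv2.cvtColor(im,cv2.COLOR_BGR2HSV),(8,0,110),(45,100,255)); k=np.zeros_like(m); k[120:300,200:370]=255
    b=max(cv2.findContours(m&k,0,1)[0],key=cv2.contourArea); h=b[:,0,:]; print(cv2.boundingRect(b))
    up=np.array([h[h[:,0]==x][h[h[:,0]==x][:,1].argmin()] for x in np.unique(h[:,0])])
    w=ray(c,up,z)*1000; f=least_squares(lambda p:np.hypot(*(w-p).T)-rad,x0,loss='soft_l1'); return f.x,np.abs(f.fun).mean()
E
python3 - <<'E'
from arc import *
c,im=snap('w13'); s=manip.sense(); print(s['tcp_pos'],s['t'],s['force'],s['finger_gap'])
p=arc(c,im,.005,35.5,[534,402]); print(p); print(toolmove([*p[0]/1000,.0084]),toolmove([.5337,.4018,.0084]))
E
```

```text
[0.53483796 0.39971878 0.01897286] 12.6333 [-0.084133   -1.17846099 -2.61694582] 0.6465401667743126
(219, 189, 125, 65)
(array([533.57506718, 401.16350371]), np.float64(0.2221041860846744))
[array([ 1.80405728, -0.66311815, 10.57227941])] [array([ 2.3512493 , -0.31481318, 10.57280795])]
```

Emit:
{"name": "send_rows", "arguments": {
  "motion": [
    {"gripper": 54, "travel": [-1.2, -0.5, 2], "rotation": [0, 0, 0]},
    {"gripper": 54, "travel": [0, 0, 3], "rotation": [0, 0, 0]},
    {"gripper": 54, "travel": [0, 0, 2.5], "rotation": [0, 0, 0]},
    {"gripper": 54, "travel": [0, 0, 1.5], "rotation": [0, 0, 0]},
    {"gripper": 54, "travel": [0, 0, 1], "rotation": [0, 0, 0]},
    {"gripper": 54, "travel": [0, 0, 0.6], "rotation": [0, 0, 0]},
    {"gripper": 54, "travel": [0, 0, 0], "rotation": [0, 0, 0]},
    {"gripper": 54, "travel": [0, 0, 0], "rotation": [0, 0, 0]}
  ],
  "newtons": 70
}}

```text
t: 13.3
tcp_pos: [0.5342, 0.3981, 0.0086]
tool_rot: [0.564, 0.826, -0.0, 0.0]
force: [-1.9, -1.9, 4.9]
finger_gap: 0.648
```

Emit:
{"name": "send_rows", "arguments": {
  "motion": [
    {"gripper": 60, "travel": [0, 0, 0], "rotation": [0, 0, 0]},
    {"gripper": 68, "travel": [0, 0, 0], "rotation": [0, 0, 0]},
    {"gripper": 80, "travel": [0, 0, 0], "rotation": [0, 0, 0]},
    {"gripper": 80, "travel": [0, 0, 0], "rotation": [0, 0, 0]},
    {"gripper": 80, "travel": [0, 0, -10], "rotation": [0, 0, 0]},
    {"gripper": 80, "travel": [0, 0, -25], "rotation": [0, 0, 0]},
    {"gripper": 80, "travel": [0, 0, -35], "rotation": [0, 0, 0]},
    {"gripper": 80, "travel": [0, 0, -40], "rotation": [0, 0, 0]},
    {"gripper": 85, "travel": [0, 0, -30], "rotation": [0, 0, 0]},
    {"gripper": 85, "travel": [0, 0, 0], "rotation": [0, 0, 0]},
    {"gripper": 85, "travel": [0, 0, 0], "rotation": [0, 0, 0]}
  ],
  "newtons": 50
}}

```text
t: 14.22
tcp_pos: [0.5359, 0.399, 0.1513]
tool_rot: [0.564, 0.826, 0.003, 0.002]
force: [-0.1, -0.2, -0.5]
finger_gap: 0.997
```

```bash
python3 - <<'E'
from h import *
c,im=snap('w14'); s=manip.sense(); print(s['tcp_pos'],s['t'],s['finger_gap'])
hs=cv2.cvtColor(im,cv2.COLOR_BGR2HSV)
p=proj(c,[.5337,.4015,.02])[0]; print(p)
k=np.zeros(im.shape[:2],np.uint8); cv2.circle(k,tuple(int(v) for v in p),60,255,-1)
for n,lo,hi in (("ring",(0,110,40),(14,255,255)),("white",(8,0,110),(45,100,255))):
    m=cv2.inRange(hs,lo,hi)&k; b=max(cv2.findContours(m,0,1)[0],key=cv2.contourArea); print(n,cv2.boundingRect(b),cv2.minEnclosingCircle(b),cv2.contourArea(b))
    for z in (.005,.01,.02,.03,.035): print(z,cv2.minEnclosingCircle((ray(c,b[:,0,:],z)*1000).astype(np.float32)))
print(disc(c,im,(.5337,.4015),.005))
# montage for viewing, with next targets
cr=cv2.resize(im[100:300,180:390],None,fx=3,fy=3); cv2.imwrite('pics/w14c.png',cr)
E
```

```text
[0.53439891 0.39828603 0.14895085] 14.2667 0.9940043300128938
[279.86238315 195.00489531]
ring (246, 162, 67, 91) ((276.0, 208.093017578125), 46.92962646484375) 3810.0
0.005 ((537.03466796875, 381.8315124511719), 48.863197326660156)
0.01 ((536.5296630859375, 383.3397216796875), 48.019287109375)
0.02 ((535.5196533203125, 386.3560485839844), 46.3315544128418)
0.03 ((534.5097045898438, 389.3724365234375), 44.643795013427734)
0.035 ((534.0047607421875, 390.8806457519531), 43.79989242553711)
white (244, 156, 73, 50) ((279.85400390625, 189.9488983154297), 36.36116027832031) 518.0
0.005 ((533.609619140625, 401.7030029296875), 35.758277893066406)
0.01 ((533.163818359375, 402.8680725097656), 35.140647888183594)
0.02 ((532.2721557617188, 405.19805908203125), 33.905555725097656)
0.03 ((531.3804931640625, 407.5280456542969), 32.67046356201172)
0.035 ((530.9346923828125, 408.69305419921875), 32.052894592285156)
(((533.6096801757812, 401.70294189453125), 35.7581901550293), ((534.0068359375, 401.30938720703125), (69.29339599609375, 71.45025634765625), 138.33206176757812))
```

```bash
python3 - <<'E'
from h import *
c,im=load('w14'); a=np.radians(21.6); d=np.array([np.cos(a),np.sin(a)]); n=np.array([-d[1],d[0]])
o=np.array([533.7,401.5])
hs=cv2.cvtColor(im,cv2.COLOR_BGR2HSV)
col=hs[150:260,280].tolist(); print([(150+i,v) for i,v in enumerate(col) if i<100][::2])
for z in (.005,.008,.010,.012): print(z,(ray(c,(280,161.5),z)[0]*1000-o)@n)
print((ray(c,(280,155.5),.005)[0]*1000-o)@n)
# transformers next
for nm,p in dict(small=(.411,.223,.035),large=(.465,.075,.05)).items(): print(nm,proj(c,p))
E
```

```text
[(150, [4, 32, 63]), (152, [12, 72, 46]), (154, [19, 79, 55]), (156, [19, 61, 125]), (158, [22, 57, 120]), (160, [17, 67, 121]), (162, [11, 135, 104]), (164, [11, 199, 95]), (166, [10, 195, 102]), (168, [11, 209, 99]), (170, [12, 198, 108]), (172, [11, 194, 109]), (174, [11, 192, 126]), (176, [13, 190, 222]), (178, [14, 185, 228]), (180, [13, 194, 222]), (182, [12, 196, 219]), (184, [12, 199, 215]), (186, [15, 119, 231]), (188, [20, 57, 165]), (190, [21, 34, 76]), (192, [19, 28, 102]), (194, [28, 14, 213]), (196, [27, 13, 223]), (198, [28, 16, 217]), (200, [21, 47, 141]), (202, [20, 59, 116]), (204, [11, 115, 104]), (206, [11, 200, 88]), (208, [10, 195, 89]), (210, [10, 196, 91]), (212, [10, 200, 106]), (214, [12, 190, 209]), (216, [12, 186, 227]), (218, [12, 189, 229]), (220, [13, 190, 231]), (222, [13, 191, 230]), (224, [12, 190, 227]), (226, [12, 193, 227]), (228, [11, 211, 162]), (230, [9, 134, 61]), (232, [9, 69, 59]), (234, [10, 125, 43]), (236, [10, 152, 37]), (238, [10, 145, 37]), (240, [12, 143, 41]), (242, [14, 157, 39]), (244, [12, 150, 39]), (246, [10, 125, 43]), (248, [14, 134, 42])]
0.005 29.05607150579185
0.008 29.505671884614113
0.01 29.805405470495593
0.012 30.105139056377034
34.742264819282575
small [[101.32475435 316.44963862]]
large [[115.48909181 445.74300167]]
```

Numbers: disc centre (533.7,401.5) and ring edge at 29.5 mm, so the ring is centred within about 0.5 mm. Moving to view the two laminated transformers.

Emit:
{"name": "send_rows", "arguments": {
  "motion": [
    {"gripper": 85, "travel": [-24.5, -22.4, -12], "rotation": [0, 0, 0]},
    {"gripper": 85, "travel": [-24.5, -22.4, -12], "rotation": [0, 0, 0]},
    {"gripper": 85, "travel": [-24.5, -22.4, -12], "rotation": [0, 0, 0]},
    {"gripper": 85, "travel": [-24.5, -22.4, -12], "rotation": [0, 0, 0]},
    {"gripper": 85, "travel": [-24.5, -22.4, 0], "rotation": [0, 0, 0]},
    {"gripper": 85, "travel": [-24.5, -22.4, 0], "rotation": [0, 0, 0]},
    {"gripper": 85, "travel": [-24.5, -22.4, 0], "rotation": [0, 0, 0]},
    {"gripper": 85, "travel": [-24.5, -22.4, 0], "rotation": [0, 0, 0]},
    {"gripper": 85, "travel": [0, 0, 0], "rotation": [0, 0, 0]},
    {"gripper": 85, "travel": [0, 0, 0], "rotation": [0, 0, 0]}
  ],
  "newtons": 50
}}

```text
t: 15.1
tcp_pos: [0.4372, 0.1491, 0.1945]
tool_rot: [0.565, 0.825, -0.001, -0.002]
force: [0.3, -0.2, -0.7]
finger_gap: 0.993
```

```bash
python3 - <<'E'
from h import *
c,im=snap('w15'); s=manip.sense(); print(s['tcp_pos'],s['t'],s['q'])
for nm,p in dict(small=(.411,.223,.035),large=(.465,.075,.05),padC=(.619,.129,.005)).items(): print(nm,proj(c,p))
E
```

```text
[0.43833349 0.14998484 0.19486563] 15.15 [ 8.74914832e-02  3.68827332e-01  1.86530244e+00  4.68159508e-04
  9.09502971e-01 -2.84094260e-01]
small [[285.03186804 110.77762389]]
large [[281.79327508 267.13853262]]
padC [[417.8090492  253.26951832]]
```

View pics/w15.png

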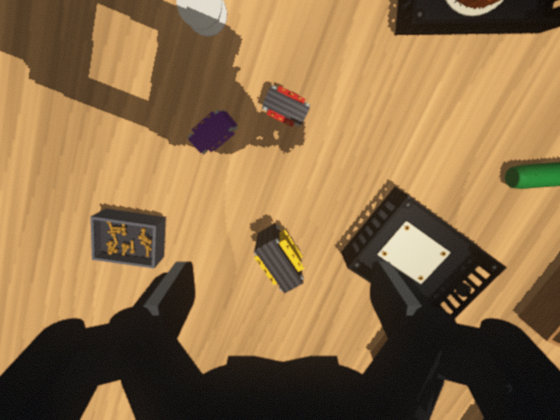

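Large core is the grey strip at (282,260) with long axis about 60° down-right and yellow on both sides. Small core is at (285,104), long axis about 25° down-right, and pad C is at (413,252). Measuring by mask.

```bash
python3 - <<'E'
from h import *
c,im=load('w15'); hs=cv2.cvtColor(im,cv2.COLOR_BGR2HSV)
r,b=rect(c,im,(.608,.12),.005,(10,0,140),(45,90,255),60); print("padC",r)
def core(px,z,r):
    k=np.zeros(im.shape[:2],np.uint8); cv2.circle(k,px,r,255,-1)
    for vlo in (40,60,75,90):
        m=cv2.inRange(hs,(0,0,vlo),(180,75,255))&k; m=cv2.morphologyEx(m,cv2.MORPH_CLOSE,np.ones((3,3)))
        b=max(cv2.findContours(m,0,1)[0],key=cv2.contourArea); q=cv2.minAreaRect((ray(c,b[:,0,:],z)*1000).astype(np.float32)); print(vlo,np.round(q[0],1),np.round(q[1],1),round(q[2],1),cv2.contourArea(b),cv2.boundingRect(b))
core((280,260),.05,42); core((285,104),.035,32)
for nm,lo,hi,px in (("yellow",(20,150,80),(32,255,255),(280,258)),("red",(0,150,60),(9,255,255),(285,104))):
    m=cv2.inRange(hs,lo,hi); k=np.zeros_like(m); cv2.circle(k,px,45,255,-1)
    for x in cv2.findContours(m&k,0,1)[0]:
        if cv2.contourArea(x)>15: print(nm,cv2.boundingRect(x),cv2.contourArea(x),cv2.minAreaRect(x))
for y in range(225,300,6): print(y,[tuple(hs[y,x]) [1:] for x in range(250,310,5)])
E
```

```text
padC {'px': array([406., 257.]), 'area': 2307.5, 'c': array([614.1, 127.2]), 'size': array([52.8, 71.3]), 'ang': 76.7}
40 [462.1  76. ] [29.4 59.8] 53.2 1090.0 (255, 238, 49, 54)
60 [462.1  76. ] [29.4 59.7] 53.2 1076.0 (255, 238, 49, 54)
75 [462.4  75.7] [29.4 58.9] 53.2 955.0 (255, 238, 49, 54)
90 [466.   79.6] [ 3.2 57.7] 53.3 85.5 (269, 242, 31, 43)
40 [409.7 227.2] [22.9 40.9] 84.7 803.0 (263, 86, 47, 40)
60 [409.7 227.2] [22.9 40.9] 84.7 798.5 (263, 86, 47, 40)
75 [409.7 227.2] [22.9 40.9] 84.7 774.5 (263, 86, 47, 36)
90 [409.7 227.2] [22.9 40.9] 84.7 585.5 (263, 86, 47, 36)
yellow (254, 256, 23, 29) 125.0 ((265.1891784667969, 269.8648681640625), (34.4093017578125, 5.114895343780518), 54.462318420410156)
yellow (279, 229, 26, 43) 473.0 ((291.0768737792969, 250.61537170410156), (43.82130813598633, 13.867504119873047), 56.30992889404297)
red (266, 109, 28, 18) 154.0 ((280.1000061035156, 117.80001831054688), (28.621667861938477, 6.7082037925720215), 26.56505012512207)
red (277, 85, 28, 19) 140.0 ((290.8999938964844, 94.20001220703125), (30.410520553588867, 5.81377649307251), 26.56
[... 4275 characters left out ...]
nt8(133), np.uint8(201)), (np.uint8(133), np.uint8(211)), (np.uint8(130), np.uint8(208)), (np.uint8(131), np.uint8(209)), (np.uint8(112), np.uint8(202)), (np.uint8(61), np.uint8(80)), (np.uint8(129), np.uint8(201)), (np.uint8(134), np.uint8(212)), (np.uint8(132), np.uint8(223)), (np.uint8(131), np.uint8(211))]
297 [(np.uint8(130), np.uint8(218)), (np.uint8(133), np.uint8(203)), (np.uint8(131), np.uint8(213)), (np.uint8(131), np.uint8(210)), (np.uint8(130), np.uint8(196)), (np.uint8(130), np.uint8(216)), (np.uint8(129), np.uint8(207)), (np.uint8(134), np.uint8(212)), (np.uint8(131), np.uint8(216)), (np.uint8(129), np.uint8(224)), (np.uint8(132), np.uint8(218)), (np.uint8(128), np.uint8(227))]
```

Large: (462,76), axis −36.8°. Pad C: (614.1,127.2), axis −13.3°. Small: (409.7,227.2), axis −5.3°. Going over the large one.

Emit:
{"name": "send_rows", "arguments": {
  "motion": [
    {"gripper": 85, "travel": [-38.8, -2.5, 0], "rotation": [0, 0, 0]},
    {"gripper": 85, "travel": [-38.8, -2.5, 0], "rotation": [0, 0, 0]},
    {"gripper": 85, "travel": [0, 0, 8], "rotation": [0, 0, 6.5]},
    {"gripper": 85, "travel": [0, 0, 8], "rotation": [0, 0, 6.5]},
    {"gripper": 85, "travel": [0, 0, 8], "rotation": [0, 0, 6.5]},
    {"gripper": 85, "travel": [0, 0, 8], "rotation": [0, 0, 6.5]},
    {"gripper": 85, "travel": [0, 0, 8], "rotation": [0, 0, 6.5]},
    {"gripper": 85, "travel": [0, 0, 8], "rotation": [0, 0, 6.5]},
    {"gripper": 85, "travel": [0, 0, 8], "rotation": [0, 0, 6.5]},
    {"gripper": 85, "travel": [0, 0, 8], "rotation": [0, 0, 6.5]},
    {"gripper": 85, "travel": [0, 0, 6], "rotation": [0, 0, 6.4]},
    {"gripper": 85, "travel": [0, 0, 0], "rotation": [0, 0, 0]}
  ],
  "newtons": 50
}}

```text
t: 16.15
tcp_pos: [0.4622, 0.0775, 0.1241]
tool_rot: [0.895, 0.446, -0.001, -0.001]
force: [-0.0, 0.8, -0.3]
finger_gap: 0.993
```

```bash
cat > core.py <<'E'
from h import *
def core(c,im,near,z,r,col,vlo=40,sat=75):
    hs=cv2.cvtColor(im,cv2.COLOR_BGR2HSV); p=proj(c,[*near,z])[0]; k=np.zeros(im.shape[:2],np.uint8); cv2.circle(k,tuple(int(v) for v in p),r,255,-1)
    m=cv2.morphologyEx(cv2.inRange(hs,(0,0,vlo),(180,sat,255))&k,cv2.MORPH_CLOSE,np.ones((3,3)))
    b=max(cv2.findContours(m,0,1)[0],key=cv2.contourArea); q=cv2.minAreaRect((ray(c,b[:,0,:],z)*1000).astype(np.float32)); print("core",np.round(q[0],1),np.round(q[1],1),round(q[2],1),cv2.boundingRect(b))
    m=cv2.inRange(hs,*col)&k
    for x in cv2.findContours(m,0,1)[0]:
        if cv2.contourArea(x)>30: print("coil",cv2.boundingRect(x),cv2.contourArea(x),np.round(cv2.minAreaRect(x)[2],1))
YEL=((20,150,80),(32,255,255)); RED=((0,150,60),(9,255,255))
E
python3 - <<'E'
from core import *
c,im=snap('w16'); s=manip.sense(); print(s['tcp_pos'],s['t'],s['q'])
core(c,im,(.4621,.076),.05,75,YEL)
print(toolmove([.4621,.076,.015],-36.8), proj(c,[.4621,.076,.05]))
E
```

```text
[0.46247911 0.07729859 0.12463283] 16.2 [-7.35024757e-02  4.99981685e-01  1.91684341e+00  2.67001376e-04
  7.26788268e-01  5.68589119e-01]
core [462.9  75.8] [29.7 58.1] 52.1 (246, 200, 78, 38)
coil (260, 236, 50, 6) 127.0 90.0
coil (258, 184, 54, 21) 916.5 90.0
[array([ -1.16398281,   0.67146618, 109.6329372 ]), np.float64(-0.0006294689846697565)] [[283.25763348 219.75556297]]
```

Emit:
{"name": "send_rows", "arguments": {
  "motion": [
    {"gripper": 85, "travel": [-3.8, 1.5, 20], "rotation": [0, 0, 0]},
    {"gripper": 85, "travel": [0, 0, 26], "rotation": [0, 0, 0]},
    {"gripper": 85, "travel": [0, 0, 26], "rotation": [0, 0, 0]},
    {"gripper": 85, "travel": [0, 0, 24], "rotation": [0, 0, 0]},
    {"gripper": 85, "travel": [0, 0, 13], "rotation": [0, 0, 0]},
    {"gripper": 85, "travel": [0, 0, 5], "rotation": [0, 0, 0]},
    {"gripper": 70, "travel": [0, 0, 0], "rotation": [0, 0, 0]},
    {"gripper": 60, "travel": [0, 0, 0], "rotation": [0, 0, 0]},
    {"gripper": 54, "travel": [0, 0, 0], "rotation": [0, 0, 0]},
    {"gripper": 54, "travel": [0, 0, 0], "rotation": [0, 0, 0]},
    {"gripper": 54, "travel": [0, 0, 0], "rotation": [0, 0, 0]},
    {"gripper": 54, "travel": [0, 0, 0], "rotation": [0, 0, 0]}
  ],
  "newtons": 60
}}

```text
t: 17.2
tcp_pos: [0.4619, 0.0724, 0.0125]
tool_rot: [0.895, 0.446, 0.001, 0.0]
force: [0.4, 1.6, 2.0]
finger_gap: 0.696
```

```bash
python3 - <<'E'
from core import *
c,im=snap('w17'); s=manip.sense(); print(s['tcp_pos'],s['t'],s['force'],s['finger_gap'])
core(c,im,s['tcp_pos'][:2],.05,110,YEL)
print(proj(c,[*s['tcp_pos'][:2],.05]))
E
```

```text
[0.46189116 0.07242131 0.0125046 ] 17.25 [-0.7923124   1.46139771  4.43088956] 0.694606041974675
core [466.4  70.4] [33.9 70. ] 68.6 (208, 254, 173, 78)
coil (234, 225, 98, 44) 3596.5 90.0
[[281.996388   308.75713919]]
```

Emit:
{"name": "send_rows", "arguments": {
  "motion": [
    {"gripper": 54, "travel": [0, 0, -6], "rotation": [0, 0, 0]},
    {"gripper": 54, "travel": [0, 0, -18], "rotation": [0, 0, 0]},
    {"gripper": 54, "travel": [0, 0, -30], "rotation": [0, 0, 0]},
    {"gripper": 54, "travel": [8, 11.2, -30], "rotation": [0, 0, 0]},
    {"gripper": 54, "travel": [16, 22.4, -24], "rotation": [0, 0, 0]},
    {"gripper": 54, "travel": [16, 22.4, -24], "rotation": [0, 0, 0]},
    {"gripper": 54, "travel": [16, 22.4, -24], "rotation": [0, 0, 0]},
    {"gripper": 54, "travel": [16, 22.4, -20], "rotation": [0, 0, 0]},
    {"gripper": 54, "travel": [8, 11.2, -10], "rotation": [0, 0, -5.9]},
    {"gripper": 54, "travel": [0, 0, 0], "rotation": [0, 0, -5.9]},
    {"gripper": 54, "travel": [0, 0, 0], "rotation": [0, 0, -5.9]},
    {"gripper": 54, "travel": [0, 0, 0], "rotation": [0, 0, -5.8]}
  ],
  "newtons": 70
}}

```text
t: 18.25
tcp_pos: [0.5977, 0.0685, 0.197]
tool_rot: [0.784, 0.621, -0.001, -0.001]
force: [-0.2, 0.5, -5.5]
finger_gap: 0.691
```

Emit:
{"name": "send_rows", "arguments": {
  "motion": [
    {"gripper": 54, "travel": [0, 0, 0], "rotation": [0, 0, 0]},
    {"gripper": 54, "travel": [0, 0, 0], "rotation": [0, 0, 0]}
  ]
}}

```text
t: 18.42
tcp_pos: [0.5978, 0.0686, 0.197]
tool_rot: [0.786, 0.618, -0.001, -0.001]
force: [-0.3, -0.7, -5.4]
finger_gap: 0.692
```

```bash
python3 - <<'E'
from core import *
c,im=snap('w18'); s=manip.sense(); print(s['tcp_pos'],s['t'],s['force'],s['finger_gap'])
r,b=rect(c,im,(.614,.127),.005,(10,0,140),(45,90,255),50); print(r,cv2.boundingRect(b))
print(toolmove([r['c'][0]/1e3,r['c'][1]/1e3,.075],-13.3))
core(c,im,s['tcp_pos'][:2],s['tcp_pos'][2]+.0375,110,YEL)
E
```

```text
[0.59802739 0.06862072 0.19708827] 18.4667 [ 0.35935768 -0.13722842 -5.52522138] 0.6892711828092494
{'px': array([284., 128.]), 'area': 3415.0, 'c': array([614.2, 127.7]), 'size': array([53.7, 72.3]), 'ang': 76.3} (250, 101, 69, 53)
[array([ 61.28923567,   1.98892576, 122.05382057]), np.float64(-0.36566873274232137)]
core [597.6  76.8] [87.1 44.7] 1.2 (174, 222, 218, 110)
coil (234, 226, 98, 43) 3576.5 90.0
```

Emit:
{"name": "send_rows", "arguments": {
  "motion": [
    {"gripper": 54, "travel": [20, 0.7, 5], "rotation": [0, 0, 0]},
    {"gripper": 54, "travel": [22, 0.7, 10], "rotation": [0, 0, 0]},
    {"gripper": 54, "travel": [19, 0.6, 25], "rotation": [0, 0, 0]},
    {"gripper": 54, "travel": [0, 0, 30], "rotation": [0, 0, 0]},
    {"gripper": 54, "travel": [0, 0, 30], "rotation": [0, 0, 0]},
    {"gripper": 54, "travel": [0, 0, 30], "rotation": [0, 0, 0]},
    {"gripper": 54, "travel": [0, 0, 20], "rotation": [0, 0, 0]},
    {"gripper": 54, "travel": [0, 0, 10], "rotation": [0, 0, 0]},
    {"gripper": 54, "travel": [0, 0, 0], "rotation": [0, 0, 0]},
    {"gripper": 54, "travel": [0, 0, 0], "rotation": [0, 0, 0]}
  ],
  "newtons": 70
}}

```text
t: 19.3
tcp_pos: [0.6155, 0.1275, 0.0378]
tool_rot: [0.786, 0.619, 0.0, 0.0]
force: [0.2, -0.6, -5.6]
finger_gap: 0.692
```

```bash
python3 - <<'E'
from core import *
c,im=snap('w19'); s=manip.sense(); print(s['tcp_pos'],s['t'],s['force'],s['finger_gap'])
print(toolmove([.6142,.1275,.0175],-13.6))
r,b=rect(c,im,(.617,.14),.005,(10,0,110),(45,90,255),80); print(r,cv2.boundingRect(b))
cv2.imwrite('pics/w19c.png',cv2.resize(im[160:330,180:390],None,fx=3.7,fy=3.5,interpolation=cv2.INTER_CUBIC))
E
```

```text
[0.61637569 0.12753665 0.03882926] 19.35 [ 0.74942472 -0.3050601  -5.82677449] 0.6928689687185973
[array([-0.55887368, -2.15599407, 21.32397152]), np.float64(0.03637956011765198)]
{'px': array([280., 221.]), 'area': 2923.5, 'c': array([617.8, 142.1]), 'size': array([23.4, 70.9]), 'ang': 78.0} (222, 200, 117, 38)
```

View pics/w19c.png

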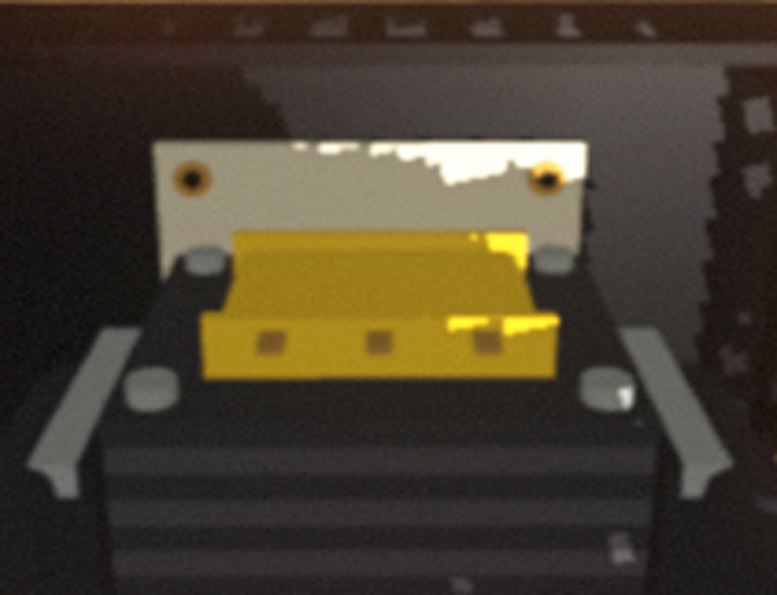

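Part is upright in the jaws. Pad top edge spans columns 154–586 at row 142 (centre 370), and the core centre is at column about 379. Core top front edge is at row 445. Computing both offsets.

```bash
python3 - <<'E'
from h import *
c,im=load('w19'); s=manip.sense(); m=R.from_quat(s["tool_rot"]).as_matrix()[:2,:2]
f=lambda p,z:(m.T@(ray(c,np.array(p)/[3.7,3.5]+[179.7,159.7],z)[0]-s["tcp_pos"][:2])*1000).round(1)
zb=s["tcp_pos"][2]-.0125
print("core top edge(+12)",f((379,445),zb+.05),f((103,445),zb+.05),f((655,445),zb+.05))
print("pad edge(+26)",f((370,142),.005),f((154,142),.005),f((586,142),.005))
print("flange low (+19.75)",[(z,f((380,232),zb+z)) for z in (.0,.005,.01)])
print("flange up (+19.75)",[(z,f((380,315),zb+z)) for z in (.035,.04,.045)])
E
```

```text
core top edge(+12) [10.5 -0.7] [ 10.6 -30. ] [10.5 28.6]
pad edge(+26) [25.6 -2.2] [ 25.7 -37.3] [25.6 33. ]
flange low (+19.75) [(0.0, array([17.2, -0.6])), (0.005, array([19.1, -0.6])), (0.01, array([20.9, -0.6]))]
flange up (+19.75) [(0.035, array([19.5, -0.6])), (0.04, array([21.8, -0.6])), (0.045, array([24.2, -0.6]))]
```

Emit:
{"name": "send_rows", "arguments": {
  "motion": [
    {"gripper": 54, "travel": [0.4, -1.7, 3], "rotation": [0, 0, 0]},
    {"gripper": 54, "travel": [0, 0, 7], "rotation": [0, 0, 0]},
    {"gripper": 54, "travel": [0, 0, 5], "rotation": [0, 0, 0]},
    {"gripper": 54, "travel": [0, 0, 3], "rotation": [0, 0, 0]},
    {"gripper": 54, "travel": [0, 0, 1.5], "rotation": [0, 0, 0]},
    {"gripper": 54, "travel": [0, 0, 1], "rotation": [0, 0, 0]},
    {"gripper": 54, "travel": [0, 0, 0.8], "rotation": [0, 0, 0]},
    {"gripper": 54, "travel": [0, 0, 0.5], "rotation": [0, 0, 0]},
    {"gripper": 54, "travel": [0, 0, 0], "rotation": [0, 0, 0]},
    {"gripper": 54, "travel": [0, 0, 0], "rotation": [0, 0, 0]}
  ],
  "newtons": 70
}}

```text
t: 20.18
tcp_pos: [0.6132, 0.1284, 0.0176]
tool_rot: [0.785, 0.619, -0.0, -0.0]
force: [-3.6, 0.1, 5.3]
finger_gap: 0.69
```

```bash
python3 - <<'E'
from core import *
c,im=snap('w20'); s=manip.sense(); print(s['tcp_pos'],s['t'],s['force'])
print(toolmove([.6142,.1275,.0175],-13.6))
r,b=rect(c,im,(.617,.14),.005,(10,0,110),(45,90,255),90); x=cv2.boundingRect(b); print(r,x)
core(c,im,s['tcp_pos'][:2],.05,110,YEL)
m=R.from_quat(s["tool_rot"]).as_matrix()[:2,:2]
w=ray(c,[(x[0],x[1]),(x[0]+x[2]-1,x[1])],.005); print((m.T@(w-s["tcp_pos"][:2]).T*1000).T)
E
```

```text
[0.6132268  0.12835141 0.01756875] 20.2333 [-3.50808038 -0.47467494  6.11693413]
[array([-0.60028108,  1.14531077,  0.06838573]), np.float64(0.08008372871944403)]
{'px': array([284., 234.]), 'area': 2149.5, 'c': array([617.9, 143.4]), 'size': array([22.4, 70.7]), 'ang': 74.2} (219, 211, 131, 39)
core [622.  142.7] [64.1 72.2] 76.5 (208, 191, 176, 143)
coil (234, 226, 98, 43) 3646.0 90.0
[[ 25.60949084 -33.86223584]
 [ 25.58731942  36.23773868]]
```

Within about 1 mm. I'll nudge by 0.9 mm along tool y, then release.

Emit:
{"name": "send_rows", "arguments": {
  "motion": [
    {"gripper": 54, "travel": [0, 0, -2.5], "rotation": [0, 0, 0]},
    {"gripper": 54, "travel": [0, 0.9, 0], "rotation": [0, 0, 0]},
    {"gripper": 54, "travel": [0, 0, 0], "rotation": [0, 0, 0]},
    {"gripper": 54, "travel": [0, 0, 1], "rotation": [0, 0, 0]},
    {"gripper": 54, "travel": [0, 0, 0.8], "rotation": [0, 0, 0]},
    {"gripper": 54, "travel": [0, 0, 0.5], "rotation": [0, 0, 0]},
    {"gripper": 54, "travel": [0, 0, 0.3], "rotation": [0, 0, 0]},
    {"gripper": 54, "travel": [0, 0, 0], "rotation": [0, 0, 0]}
  ],
  "newtons": 70
}}

```text
t: 20.9
tcp_pos: [0.615, 0.1281, 0.0176]
tool_rot: [0.785, 0.619, 0.0, 0.0]
force: [-2.7, -0.7, 8.1]
finger_gap: 0.691
```

Emit:
{"name": "send_rows", "arguments": {
  "motion": [
    {"gripper": 62, "travel": [0, 0, 0], "rotation": [0, 0, 0]},
    {"gripper": 70, "travel": [0, 0, 0], "rotation": [0, 0, 0]},
    {"gripper": 78, "travel": [0, 0, 0], "rotation": [0, 0, 0]},
    {"gripper": 78, "travel": [0, 0, 0], "rotation": [0, 0, 0]},
    {"gripper": 78, "travel": [0, 0, -10], "rotation": [0, 0, 0]},
    {"gripper": 78, "travel": [0, 0, -25], "rotation": [0, 0, 0]},
    {"gripper": 78, "travel": [0, 0, -35], "rotation": [0, 0, 0]},
    {"gripper": 78, "travel": [0, 0, -40], "rotation": [0, 0, 0]},
    {"gripper": 85, "travel": [0, 0, -40], "rotation": [0, 0, 0]},
    {"gripper": 85, "travel": [0, 0, -30], "rotation": [0, 0, 0]},
    {"gripper": 85, "travel": [0, 0, 0], "rotation": [0, 0, 0]},
    {"gripper": 85, "travel": [0, 0, 0], "rotation": [0, 0, 0]}
  ],
  "newtons": 50
}}

```text
t: 21.9
tcp_pos: [0.616, 0.1283, 0.1991]
tool_rot: [0.785, 0.619, 0.003, 0.002]
force: [-0.1, 0.3, 0.0]
finger_gap: 0.996
```

```bash
python3 - <<'E'
from core import *
c,im=snap('w21'); s=manip.sense(); print(s['tcp_pos'],s['t'],s['finger_gap'])
p=proj(c,[.6142,.1275,.005])[0]; print(p)
hs=cv2.cvtColor(im,cv2.COLOR_BGR2HSV)
k=np.zeros(im.shape[:2],np.uint8); cv2.circle(k,tuple(int(v) for v in p),55,255,-1)
m=cv2.inRange(hs,(10,0,110),(45,100,255))&k; pts=cv2.findNonZero(m); q=cv2.minAreaRect((ray(c,pts[:,0,:],.005)*1000).astype(np.float32)); print("pad",q)
core(c,im,(.6142,.1275),.055,60,YEL,40,80)
m=R.from_quat(s["tool_rot"]).as_matrix()[:2,:2]
y=cv2.inRange(hs,*YEL)&k; n,l,st,ce=cv2.connectedComponentsWithStats(y); print([a.tolist() for a in st[1:] if a[4]>20]); print("white bbox",cv2.boundingRect(pts))
for z in (.045,.05): print(z,[(m.T@(ray(c,(st[i][0]+st[i][2]/2-.5,st[i][1]+st[i][3]-1),z)[0]-np.array(q[0])/1e3)*1e3).round(1) for i in range(1,n) if st[i][4]>20])
# small/purple geometry from w15
c2,im2=load('w15'); h2=cv2.cvtColor(im2,cv2.COLOR_BGR2HSV); k=np.zeros(im2.shape[:2],np.uint8); cv2.circle(k,(213,131),40,255,-1)
b=max(cv2.findContours(cv2.inRange(h2,(120,80,20),(165,255,255))&k,0,1)[0],key=cv2.contourArea); q=cv2.minAreaRect((ray(c2,b[:,0,:],.03)*1000).astype(np.float32)); print("purple",q)
E
```

```text
[0.61445724 0.12819504 0.19691383] 21.95 0.9934166102091071
[279.66550717 184.686389  ]
pad ((614.1157836914062, 127.72750854492188), (53.465999603271484, 71.03654479980469), 76.35045623779297)
core [616.3 139.4] [ 78.1 113.5] 76.3 (221, 143, 116, 80)
coil (260, 205, 41, 7) 173.0 -0.0
coil (260, 167, 42, 15) 474.5 90.0
[[260, 167, 42, 15, 524], [260, 205, 41, 7, 216]]
white bbox (249, 161, 63, 47)
0.045 [array([12.7,  1.1]), array([-18.8,   0.5])]
0.05 [array([13.7,  1.1]), array([-17.2,   0.5])]
purple ((351.033935546875, 178.90225219726562), (46.23374938964844, 28.897117614746094), 59.1321907043457)
```

Large is on its pad within about 1 mm and square (76.35° against the commanded frame). Now the small one. I'll open only to 66 mm, because the purple decoy stands nearby at (351,179).

Emit:
{"name": "send_rows", "arguments": {
  "motion": [
    {"gripper": 66, "travel": [6.9, -31.8, 5], "rotation": [0, 0, 0]},
    {"gripper": 66, "travel": [6.9, -31.8, 10], "rotation": [0, 0, 0]},
    {"gripper": 66, "travel": [6.9, -31.8, 15], "rotation": [0, 0, 0]},
    {"gripper": 66, "travel": [6.9, -31.8, 15], "rotation": [0, 0, 0]},
    {"gripper": 66, "travel": [6.9, -31.8, 15], "rotation": [0, 0, 0]},
    {"gripper": 66, "travel": [6.8, -31.8, 15], "rotation": [0, 0, 0]},
    {"gripper": 66, "travel": [6.8, -31.5, 10], "rotation": [0, 0, 0]},
    {"gripper": 66, "travel": [0, 0, 5], "rotation": [0, 0, -4.15]},
    {"gripper": 66, "travel": [0, 0, 0], "rotation": [0, 0, -4.15]},
    {"gripper": 66, "travel": [0, 0, 0], "rotation": [0, 0, 0]},
    {"gripper": 66, "travel": [0, 0, 0], "rotation": [0, 0, 0]}
  ],
  "newtons": 50
}}

```text
t: 22.87
tcp_pos: [0.4086, 0.2267, 0.1048]
tool_rot: [0.739, 0.674, -0.001, -0.001]
force: [0.5, -0.5, -0.4]
finger_gap: 0.775
```

```bash
python3 - <<'E'
from core import *
c,im=snap('w22'); s=manip.sense(); print(s['tcp_pos'],s['t'],s['q'],s['finger_gap'])
core(c,im,(.4097,.2272),.035,60,RED)
print(toolmove([.4097,.2272,.003],-5.3), proj(c,[.4097,.2272,.035]))
E
```

```text
[0.40917576 0.22665459 0.10509993] 22.9167 [2.66257987e-01 5.36807198e-01 1.93360709e+00 2.26330688e-05
 6.73052736e-01 3.59452577e-01] 0.7727877136230515
core [410.4 231.4] [30.4 40.5] 84.7 (257, 194, 55, 40)
coil (265, 192, 38, 15) 459.5 90.0
[array([  0.65780873,   0.65084557, 102.09853985]), np.float64(-0.04070398139722897)] [[283.52937404 219.29050304]]
```

Emit:
{"name": "send_rows", "arguments": {
  "motion": [
    {"gripper": 66, "travel": [-1.5, 1, 20], "rotation": [0, 0, 0]},
    {"gripper": 66, "travel": [0, 0, 26], "rotation": [0, 0, 0]},
    {"gripper": 66, "travel": [0, 0, 26], "rotation": [0, 0, 0]},
    {"gripper": 66, "travel": [0, 0, 18], "rotation": [0, 0, 0]},
    {"gripper": 66, "travel": [0, 0, 8], "rotation": [0, 0, 0]},
    {"gripper": 66, "travel": [0, 0, 2], "rotation": [0, 0, 0]},
    {"gripper": 52, "travel": [0, 0, 0], "rotation": [0, 0, 0]},
    {"gripper": 44, "travel": [0, 0, 0], "rotation": [0, 0, 0]},
    {"gripper": 36, "travel": [0, 0, 0], "rotation": [0, 0, 0]},
    {"gripper": 36, "travel": [0, 0, 0], "rotation": [0, 0, 0]},
    {"gripper": 36, "travel": [0, 0, 0], "rotation": [0, 0, 0]},
    {"gripper": 36, "travel": [0, 0, 0], "rotation": [0, 0, 0]}
  ],
  "newtons": 40
}}

```text
t: 23.92
tcp_pos: [0.4111, 0.2255, 0.0068]
tool_rot: [0.739, 0.674, 0.001, 0.0]
force: [-0.5, 0.1, 7.3]
finger_gap: 0.482
```

```bash
python3 - <<'E'
from core import *
c,im=snap('w23'); s=manip.sense(); print(s['tcp_pos'],s['t'],s['force'],s['finger_gap'])
core(c,im,s['tcp_pos'][:2],.035,70,RED)
E
```

```text
[0.41109018 0.22551471 0.00676812] 23.9667 [-0.31664528 -0.27465587  6.42848039] 0.485844079978374
core [411.1 222.4] [12.1 41.4] 85.5 (235, 290, 96, 25)
coil (250, 237, 65, 31) 1677.5 90.0
```

Small one gripped (41 mm). Before carrying it to hA I'll locate the drill bit that appeared close to that housing, using stored views.

```bash
python3 - <<'E'
from h import *
def rayd(c,p):
    d=np.array([(p[0]-c["cx"])/c["fx"],(p[1]-c["cy"])/c["fy"],1]); T=c["cam_to_world"]; d=T[:3,:3]@d; return T[:3,3],d/np.linalg.norm(d)
def tri(L):
    A=np.zeros((3,3)); b=np.zeros(3)
    for c,p in L:
        o,d=rayd(c,p); P=np.eye(3)-np.outer(d,d); A+=P; b+=P@o
    x=np.linalg.solve(A,b); return x.round(3),[ (proj(c,x)[0]-p).round(1) for c,p in L]
S=manip.calibration("scene"); D=manip.calibration("side"); w7=load('w7')[0]; w4=load('w4')[0]
print("tip scene+side",tri([(S,(151,266)),(D,(331,95))]))
print("scene+w7",tri([(S,(151,266)),(w7,(253,342))]))
print("scene+w4",tri([(S,(151,266)),(w4,(323,349))]))
for z in (0,.05,.1,.15): print(z,"tip",ray(S,(151,266),z),"chuck",ray(S,(130,295),z),"body",ray(S,(95,335),z),"base",ray(S,(125,385),z),"side drill top",ray(D,(320,66),z),"base",ray(D,(318,127),z))
E
```

```text
tip scene+side (array([ 0.727, -0.397,  0.182]), [array([-2.8, -1.5]), array([-1.8,  1. ])])
scene+w7 (array([ 0.657, -0.359,  0.067]), [array([15.3,  8.8]), array([-25.2,  26.7])])
scene+w4 (array([ 0.654, -0.357,  0.066]), [array([15.7,  8. ]), array([-19.1,  30.8])])
0 tip [[ 0.54255412 -0.38183033]] chuck [[ 0.61968529 -0.44983231]] body [[ 0.70704639 -0.5442053 ]] base [[ 0.86141607 -0.50470034]] side drill top [[ 1.2443646  -0.93461365]] base [[ 0.82878045 -0.47093759]]
0.05 tip [[ 0.59503358 -0.38468726]] chuck [[ 0.66809216 -0.44909868]] body [[ 0.75084053 -0.5384887 ]] base [[ 0.89705936 -0.50106963]] side drill top [[ 1.15708916 -0.83414408]] base [[ 0.7689911  -0.40113483]]
0.1 tip [[ 0.64751304 -0.38754418]] chuck [[ 0.71649903 -0.44836504]] body [[ 0.79463466 -0.5327721 ]] base [[ 0.93270265 -0.49743893]] side drill top [[ 1.06981372 -0.73367452]] base [[ 0.70920174 -0.33133208]]
0.15 tip [[ 0.6999925  -0.39040111]] chuck [[ 0.7649059  -0.44763141]] body [[ 0.83842879 -0.5270555 ]] base [[ 0.96834594 -0.49380822]] side drill top [[ 0.98253827 -0.63320495]] base [[ 0.64941239 -0.26152933]]
```

Bit tip is at (0.727,−0.397,0.182), triangulated to within 3 px. That is 200 mm clear of hA's centre. Carrying the small one over.

Emit:
{"name": "send_rows", "arguments": {
  "motion": [
    {"gripper": 36, "travel": [0, 0, -6], "rotation": [0, 0, 0]},
    {"gripper": 36, "travel": [0, 0, -18], "rotation": [0, 0, 0]},
    {"gripper": 36, "travel": [0, 0, -30], "rotation": [0, 0, 0]},
    {"gripper": 36, "travel": [0, 0, -35], "rotation": [0, 0, 0]},
    {"gripper": 36, "travel": [-16, 4.5, -25], "rotation": [0, 0, 0]},
    {"gripper": 36, "travel": [-31.5, 8.5, -20], "rotation": [0, 0, 0]},
    {"gripper": 36, "travel": [-31.5, 8.5, -20], "rotation": [0, 0, 0]},
    {"gripper": 36, "travel": [-31.5, 8.5, -20], "rotation": [0, 0, 0]},
    {"gripper": 36, "travel": [-31.5, 8.5, -10], "rotation": [0, 0, 0]},
    {"gripper": 36, "travel": [-31.5, 8.5, -10], "rotation": [0, 0, 0]},
    {"gripper": 36, "travel": [-31.5, 8.5, 0], "rotation": [0, 0, 0]},
    {"gripper": 36, "travel": [-31.5, 8.5, 0], "rotation": [0, 0, 0]}
  ],
  "newtons": 60
}}

```text
t: 24.97
tcp_pos: [0.4525, -0.0175, 0.2008]
tool_rot: [0.739, 0.674, 0.0, 0.001]
force: [0.2, 0.8, -2.3]
finger_gap: 0.478
```

Emit:
{"name": "send_rows", "arguments": {
  "motion": [
    {"gripper": 36, "travel": [-31.5, 8.5, 0], "rotation": [0, 0, 0]},
    {"gripper": 36, "travel": [-31.5, 8.5, 0], "rotation": [0, 0, 0]},
    {"gripper": 36, "travel": [-31.5, 8.5, 0], "rotation": [0, 0, 0]},
    {"gripper": 36, "travel": [-31.5, 8.5, 0], "rotation": [0, 0, 0]},
    {"gripper": 36, "travel": [-31.5, 8.5, 0], "rotation": [0, 0, 0]},
    {"gripper": 36, "travel": [-31.5, 8.5, 0], "rotation": [0, 0, 0]},
    {"gripper": 36, "travel": [-31.5, 8.5, 0], "rotation": [0, 0, 0]},
    {"gripper": 36, "travel": [-31.5, 8.5, 0], "rotation": [0, 0, 0]},
    {"gripper": 36, "travel": [-31.5, 8.5, 0], "rotation": [0, 0, 0]},
    {"gripper": 36, "travel": [-31.5, 8.5, 0], "rotation": [0, 0, 0]},
    {"gripper": 36, "travel": [-31.5, 8.5, 0], "rotation": [0, 0, 0]},
    {"gripper": 36, "travel": [-31.5, 8.5, 0], "rotation": [0, 0, 0]}
  ]
}}

```text
t: 25.97
tcp_pos: [0.5192, -0.4026, 0.1994]
tool_rot: [0.739, 0.674, 0.0, -0.001]
force: [0.9, -0.5, -3.0]
finger_gap: 0.479
```

```bash
python3 - <<'E'
from core import *
s=manip.sense(); print(s['tcp_pos'],s['t'],s['q'],s['finger_gap'],s['force'])
print(toolmove([.53,-.455,.2],2.5))
E
```

```text
[ 0.5191611  -0.40260378  0.19938481] 25.9667 [-8.29414493e-01  6.05953005e-01  1.37691454e+00  6.84066542e-05
  1.16067535e+00 -7.38011795e-01] 0.47933268119114325 [ 0.87743247 -0.49577386 -2.99645449]
[array([-51.18684787,  15.57661965,  -0.70654864]), np.float64(-7.738500575039694)]
```

Emit:
{"name": "send_rows", "arguments": {
  "motion": [
    {"gripper": 36, "travel": [-26, 8, 0], "rotation": [0, 0, -3.9]},
    {"gripper": 36, "travel": [-26, 7, 0], "rotation": [0, 0, -3.9]},
    {"gripper": 36, "travel": [0, 0, 0], "rotation": [0, 0, 0]},
    {"gripper": 36, "travel": [0, 0, 0], "rotation": [0, 0, 0]}
  ]
}}

```text
t: 26.3
tcp_pos: [0.531, -0.4554, 0.1988]
tool_rot: [0.692, 0.722, 0.0, -0.001]
force: [-0.4, 1.4, -2.9]
finger_gap: 0.481
```

```bash
python3 - <<'E'
from core import *
c,im=snap('w24'); s=manip.sense(); print(s['tcp_pos'],s['t'],s['finger_gap'])
r,b=rect(c,im,(.5286,-.4045),.005,(10,0,130),(45,90,255),45); print(r,cv2.boundingRect(b))
print(toolmove([*r['c']/1000,.05],2.5))
core(c,im,s['tcp_pos'][:2],s['tcp_pos'][2]+.028,90,RED)
E
```

```text
[ 0.53092185 -0.45386768  0.19883758] 26.35 0.48121888734477514
{'px': array([282., 138.]), 'area': 1776.0, 'c': array([ 528.8, -404.6]), 'size': array([51.9, 42.5]), 'ang': 3.7} (258, 117, 49, 41)
[array([ 48.92963484,   0.26237032, 148.96393701]), np.float64(-0.0011255190918717517)]
core [ 530.6 -447.9] [61.2 26.2] 2.4 (212, 252, 141, 55)
coil (250, 238, 65, 30) 1670.0 90.0
```

Emit:
{"name": "send_rows", "arguments": {
  "motion": [
    {"gripper": 36, "travel": [24, 0, 5], "rotation": [0, 0, -0.7]},
    {"gripper": 36, "travel": [25, 0, 15], "rotation": [0, 0, 0]},
    {"gripper": 36, "travel": [0, 0, 30], "rotation": [0, 0, 0]},
    {"gripper": 36, "travel": [0, 0, 35], "rotation": [0, 0, 0]},
    {"gripper": 36, "travel": [0, 0, 35], "rotation": [0, 0, 0]},
    {"gripper": 36, "travel": [0, 0, 25], "rotation": [0, 0, 0]},
    {"gripper": 36, "travel": [0, 0, 15], "rotation": [0, 0, 0]},
    {"gripper": 36, "travel": [0, 0, 6], "rotation": [0, 0, 0]},
    {"gripper": 36, "travel": [0, 0, 0], "rotation": [0, 0, 0]},
    {"gripper": 36, "travel": [0, 0, 0], "rotation": [0, 0, 0]}
  ]
}}

```text
t: 27.18
tcp_pos: [0.5296, -0.4051, 0.0346]
tool_rot: [0.686, 0.727, 0.0, 0.0]
force: [-0.3, 0.0, -0.7]
finger_gap: 0.478
```

```bash
cat > near.py <<'E'
from core import *
import sys
n,bot,H,zf=sys.argv[1],float(sys.argv[2]),float(sys.argv[3]),float(sys.argv[4])
c,im=snap(n); s=manip.sense(); print(s['tcp_pos'],s['t'],s['finger_gap'],s['force'])
print("by state",toolmove([.5288,-.4046,bot+.005],3.2))
m=R.from_quat(s["tool_rot"]).as_matrix()[:2,:2]
f=lambda p,z:(m.T@(ray(c,p,z)[0]-s["tcp_pos"][:2])*1000).round(1)
hs=cv2.cvtColor(im,cv2.COLOR_BGR2HSV); w=cv2.inRange(hs,(10,0,95),(45,95,255)); w[:150]=0; w[270:]=0; w[:,:205]=0; w[:,360:]=0
b=max(cv2.findContours(w,0,1)[0],key=cv2.contourArea); x=cv2.boundingRect(b); print("pad bbox",x)
h=b[:,0,:]; up=np.array([h[h[:,0]==q][h[h[:,0]==q][:,1].argmin()] for q in range(x[0]+8,x[0]+x[2]-8)]); L=np.polyfit(up[:,0],up[:,1],1); print("edge tilt deg",np.degrees(np.arctan(L[0])))
print("pad top edge (+20)",f((x[0],np.polyval(L,x[0])),.005),f((x[0]+x[2]-1,np.polyval(L,x[0]+x[2]-1)),.005))
r=cv2.inRange(hs,*RED); r[:200]=0; r[320:]=0; r[:,:230]=0; r[:,335:]=0
x=cv2.boundingRect(cv2.findNonZero(r)); print("red bbox",x)
z=s['tcp_pos'][2]-bot
print("red low edge (+14.5)",[f((x[0]+x[2]/2-.5,x[1]),z+q) for q in (0,.003,.006)])
print("rows at axis col S,V:",[(y,int(hs[y,282,0]),int(hs[y,282,1]),int(hs[y,282,2])) for y in range(225,320,3)])
# core top +x edge at an end column (outside the coil): brightness profile
print("end col:",[(y,int(hs[y,245,1]),int(hs[y,245,2])) for y in range(225,320,3)])
for y in range(255,300,5): print(y,f((282,y),z+H))
E
python3 near.py w25 .0068 .035 0
```

```text
[ 0.53006172 -0.40576351  0.0353253 ] 27.2333 0.48103267732979377 [-0.400708   -0.16865782 -2.43717596]
by state [array([ 1.2728521 , -1.2269637 , 23.52147643]), np.float64(0.09785641972116821)]
pad bbox (239, 209, 84, 38)
edge tilt deg 0.7610702966836641
pad top edge (+20) [ 22.3 -25.9] [21.6 23.6]
red bbox (250, 238, 65, 75)
red low edge (+14.5) [array([13.3, -0.3]), array([14.6, -0.3]), array([15.8, -0.3])]
rows at axis col S,V: [(225, 21, 53, 155), (228, 23, 55, 154), (231, 20, 51, 154), (234, 21, 51, 159), (237, 8, 102, 133), (240, 1, 215, 122), (243, 2, 209, 117), (246, 1, 209, 110), (249, 2, 208, 113), (252, 1, 212, 112), (255, 2, 219, 114), (258, 4, 197, 123), (261, 18, 171, 116), (264, 17, 171, 130), (267, 4, 157, 70), (270, 20, 40, 38), (273, 5, 41, 37), (276, 160, 42, 36), (279, 4, 44, 41), (282, 170, 29, 53), (285, 0, 26, 50), (288, 174, 34, 37), (291, 5, 29, 53), (294, 5, 27, 56), (297, 4, 47, 43), (300, 7, 52, 44), (303, 4, 31, 58), (306, 3, 45, 51), (309, 0, 45, 45), (312, 18, 176, 119), (315, 18, 183, 166), (318, 5, 145, 30)]
end col: [(225, 55, 154), (228, 52, 153), (231, 53, 154), (234, 50, 153), (237, 50, 152), (240, 13, 99), (243, 19, 110), (246, 15, 69), (249, 32, 32), (252, 30, 34), (255, 31, 33), (258, 15, 33), (261, 7, 35), (264, 15, 99), (267, 20, 102), (270, 23, 110), (273, 19, 80), (276, 21, 37), (279, 26, 40), (282, 20, 52), (285, 22, 47), (288, 14, 37), (291, 20, 50), (294, 32, 55), (297, 38, 40), (300, 40, 45), (303, 27, 56), (306, 33, 46), (309, 55, 42), (312, 20, 114), (315, 46, 55), (318, 123, 27)]
255 [20.5 -0.2]
260 [18.2 -0.2]
265 [15.9 -0.2]
270 [13.6 -0.2]
275 [11.2 -0.2]
280 [ 8.8 -0.2]
285 [ 6.4 -0.2]
290 [ 3.9 -0.2]
295 [ 1.5 -0.3]
```

Pad and part offsets agree between state and image. Correcting (+1.7, −1.0, +0.6°) and lowering gently.

Emit:
{"name": "send_rows", "arguments": {
  "motion": [
    {"gripper": 36, "travel": [1.7, -1.0, 4], "rotation": [0, 0, 0.6]},
    {"gripper": 36, "travel": [0, 0, 8], "rotation": [0, 0, 0]},
    {"gripper": 36, "travel": [0, 0, 5], "rotation": [0, 0, 0]},
    {"gripper": 36, "travel": [0, 0, 3], "rotation": [0, 0, 0]},
    {"gripper": 36, "travel": [0, 0, 1.5], "rotation": [0, 0, 0]},
    {"gripper": 36, "travel": [0, 0, 0.8], "rotation": [0, 0, 0]},
    {"gripper": 36, "travel": [0, 0, 0.7], "rotation": [0, 0, 0]},
    {"gripper": 36, "travel": [0, 0, 0.5], "rotation": [0, 0, 0]},
    {"gripper": 36, "travel": [0, 0, 0], "rotation": [0, 0, 0]},
    {"gripper": 36, "travel": [0, 0, 0], "rotation": [0, 0, 0]}
  ]
}}

```text
t: 28.07
tcp_pos: [0.5277, -0.4036, 0.0119]
tool_rot: [0.69, 0.723, -0.0, -0.001]
force: [-4.0, 2.0, 7.6]
finger_gap: 0.482
```

```bash
python3 near.py w26 .0068 .035 0 | head -8
```

```text
[ 0.52773635 -0.40360086  0.01189595] 28.1167 0.4801325379439481 [-2.80761474  2.15869234  8.10366105]
by state [array([-1.04787187,  1.0158487 ,  0.09417184]), np.float64(-0.5193908298482768)]
pad bbox (237, 225, 107, 45)
edge tilt deg 4.316147355930179
pad top edge (+20) [ 21.2 -23.5] [16.7 32.5]
red bbox (250, 238, 65, 75)
red low edge (+14.5) [array([12.3,  0.1]), array([13.5,  0.1]), array([14.8,  0.2])]
rows at axis col S,V: [(225, 22, 47, 119), (228, 23, 50, 152), (231, 21, 51, 155), (234, 20, 55, 154), (237, 7, 104, 133), (240, 0, 216, 123), (243, 2, 204, 120), (246, 2, 223, 110), (249, 0, 213, 109), (252, 1, 218, 111), (255, 2, 220, 116), (258, 5, 204, 124), (261, 18, 173, 115), (264, 18, 177, 127), (267, 2, 150, 68), (270, 165, 15, 35), (273, 0, 16, 32), (276, 168, 31, 41), (279, 0, 13, 38), (282, 0, 14, 53), (285, 0, 26, 49), (288, 150, 20, 39), (291, 0, 21, 48), (294, 0, 15, 52), (297, 0, 26, 40), (300, 150, 13, 40), (303, 0, 25, 51), (306, 174, 28, 46), (309, 0, 7, 38), (312, 18, 177, 115), (315, 16, 159, 104), (318, 0, 38, 40)]
```

Emit:
{"name": "send_rows", "arguments": {
  "motion": [
    {"gripper": 36, "travel": [0, 0, -2.8], "rotation": [0, 0, 0]},
    {"gripper": 36, "travel": [-0.3, 1.0, 0], "rotation": [0, 0, 0]},
    {"gripper": 36, "travel": [0, 0, 0], "rotation": [0, 0, 0]},
    {"gripper": 36, "travel": [0, 0, 1], "rotation": [0, 0, 0]},
    {"gripper": 36, "travel": [0, 0, 0.8], "rotation": [0, 0, 0]},
    {"gripper": 36, "travel": [0, 0, 0.6], "rotation": [0, 0, 0]},
    {"gripper": 36, "travel": [0, 0, 0.3], "rotation": [0, 0, 0]},
    {"gripper": 36, "travel": [0, 0, 0], "rotation": [0, 0, 0]}
  ]
}}

```text
t: 28.78
tcp_pos: [0.5295, -0.4045, 0.0119]
tool_rot: [0.69, 0.723, -0.0, 0.0]
force: [-2.5, 1.8, 8.3]
finger_gap: 0.48
```

Emit:
{"name": "send_rows", "arguments": {
  "motion": [
    {"gripper": 44, "travel": [0, 0, 0], "rotation": [0, 0, 0]},
    {"gripper": 52, "travel": [0, 0, 0], "rotation": [0, 0, 0]},
    {"gripper": 66, "travel": [0, 0, 0], "rotation": [0, 0, 0]},
    {"gripper": 66, "travel": [0, 0, 0], "rotation": [0, 0, 0]},
    {"gripper": 66, "travel": [0, 0, -10], "rotation": [0, 0, 0]},
    {"gripper": 66, "travel": [0, 0, -25], "rotation": [0, 0, 0]},
    {"gripper": 66, "travel": [0, 0, -35], "rotation": [0, 0, 0]},
    {"gripper": 66, "travel": [0, 0, -30], "rotation": [0, 0, 0]},
    {"gripper": 66, "travel": [0, 0, 0], "rotation": [0, 0, 0]},
    {"gripper": 66, "travel": [0, 0, 0], "rotation": [0, 0, 0]}
  ]
}}

```text
t: 29.62
tcp_pos: [0.5305, -0.4055, 0.1136]
tool_rot: [0.69, 0.723, -0.0, 0.003]
force: [-0.3, -0.0, 0.5]
finger_gap: 0.774
```

```bash
cat > chk.py <<'E'
from core import *
import sys
n=sys.argv[1]
c,im=snap(n); s=manip.sense(); print(s['tcp_pos'],s['t'],s['finger_gap'])
hs=cv2.cvtColor(im,cv2.COLOR_BGR2HSV); p=proj(c,[.5288,-.4046,.005])[0]; k=np.zeros(im.shape[:2],np.uint8); cv2.circle(k,tuple(int(v) for v in p),50,255,-1)
m=cv2.inRange(hs,(10,0,95),(45,95,255))&k; m=cv2.morphologyEx(m,cv2.MORPH_OPEN,np.ones((3,3)))
pts=cv2.findNonZero(m); q=cv2.minAreaRect((ray(c,pts[:,0,:],.005)*1000).astype(np.float32)); print("pad",q,cv2.boundingRect(pts))
y=cv2.inRange(hs,*RED)&k; nn,l,st,ce=cv2.connectedComponentsWithStats(y); B=[a.tolist() for a in st[1:] if a[4]>12]; print("red",B)
o=np.array([.5288,-.4046]); M=R.from_quat(s["tool_rot"]).as_matrix()[:2,:2]; f=lambda P,z:(M.T@(ray(c,P,z)[0]-o)*1000).round(1)
for b in B: print("red top/bottom edges, ctr col",[(z,f((b[0]+b[2]/2-.5,b[1]),z),f((b[0]+b[2]/2-.5,b[1]+b[3]-1),z)) for z in (.008,.03,.035)])
x=int(round(p[0])); print("col",[(r,hs[r,x].tolist()) for r in range(int(p[1])-35,int(p[1])+40,2)])
E
python3 chk.py w27
```

```text
[ 0.52941678 -0.40439482  0.11163372] 29.6667 0.7740898489743573
pad ((528.9498291015625, -406.13250732421875), (52.329227447509766, 44.382286071777344), 2.574096441268921) (250, 180, 61, 50)
red [[262, 189, 38, 13, 423], [263, 226, 6, 5, 25], [271, 226, 9, 5, 33], [282, 226, 9, 5, 31], [293, 226, 6, 5, 23]]
red top/bottom edges, ctr col [(0.008, array([13.6,  0.8]), array([3. , 0.8])), (0.03, array([19. ,  0.9]), array([9.4, 0.9])), (0.035, array([20.3,  0.9]), array([10.9,  0.9]))]
red top/bottom edges, ctr col [(0.008, array([-19.7, -12.4]), array([-23.5, -12.4])), (0.03, array([-11.3, -11.1]), array([-14.7, -11.2])), (0.035, array([ -9.4, -10.9]), array([-12.7, -10.9]))]
red top/bottom edges, ctr col [(0.008, array([-19.7,  -4. ]), array([-23.5,  -4.1])), (0.03, array([-11.3,  -3.6]), array([-14.7,  -3.6])), (0.035, array([-9.4, -3.4]), array([-12.7,  -3.5]))]
red top/bottom edges, ctr col [(0.008, array([-19.7,   5.6]), array([-23.5,   5.6])), (0.03, array([-11.3,   5.2]), array([-14.7,   5.2])), (0.035, array([-9.4,  5.1]), array([-12.8,   5.1]))]
red top/bottom edges, ctr col 
[... 282 characters left out ...]
 76, 27]), (180, [18, 58, 110]), (182, [21, 56, 140]), (184, [21, 56, 140]), (186, [20, 55, 138]), (188, [5, 142, 117]), (190, [1, 211, 111]), (192, [1, 212, 100]), (194, [2, 214, 106]), (196, [10, 191, 108]), (198, [16, 183, 114]), (200, [3, 205, 108]), (202, [178, 98, 47]), (204, [15, 31, 33]), (206, [0, 27, 38]), (208, [15, 21, 48]), (210, [15, 11, 45]), (212, [170, 11, 69]), (214, [174, 11, 117]), (216, [12, 11, 117]), (218, [174, 14, 89]), (220, [0, 7, 110]), (222, [15, 9, 117]), (224, [150, 11, 89]), (226, [6, 109, 119]), (228, [17, 184, 161]), (230, [17, 165, 159]), (232, [0, 20, 51]), (234, [4, 34, 53]), (236, [0, 40, 51]), (238, [7, 42, 54]), (240, [4, 35, 51]), (242, [13, 35, 51])]
```

Small transformer: x offset about 0, y about 0.7 mm, yaw 2.6° against the pad's 2.6°. Retreating for a final numeric check of the box and the other parts.

Emit:
{"name": "send_rows", "arguments": {
  "motion": [
    {"gripper": 66, "travel": [0, 0, -30], "rotation": [0, 0, 0]},
    {"gripper": 66, "travel": [0, 0, -35], "rotation": [0, 0, 0]},
    {"gripper": 66, "travel": [0, 0, -35], "rotation": [0, 0, 0]},
    {"gripper": 66, "travel": [-10, -30, -30], "rotation": [0, 0, 0]},
    {"gripper": 66, "travel": [-10, -30, -20], "rotation": [0, 0, 0]},
    {"gripper": 66, "travel": [-10, -30, 0], "rotation": [0, 0, 0]},
    {"gripper": 66, "travel": [-10, -30, 0], "rotation": [0, 0, 0]},
    {"gripper": 66, "travel": [0, 0, 0], "rotation": [0, 0, 0]}
  ]
}}

```text
t: 30.33
tcp_pos: [0.4073, -0.4504, 0.2579]
tool_rot: [0.692, 0.722, -0.001, -0.002]
force: [-0.7, 0.4, -0.8]
finger_gap: 0.772
```

```bash
python3 - <<'E'
from h import *
c,im=snap('sceneF','scene'); a=cv2.imread('pics/scene0.png'); s=manip.sense(); print(s['tcp_pos'],s['t'])
d=cv2.absdiff(a,im).max(2)
for n,(x0,y0,x1,y1) in dict(box=(290,235,320,267),purple=(304,162,323,180),greenring=(138,183,165,205),cap=(328,150,343,165)).items(): print(n,d[y0:y1,x0:x1].mean().round(1),(d[y0:y1,x0:x1]>60).mean().round(3))
hs=cv2.cvtColor(im,cv2.COLOR_BGR2HSV)
for n,lo,hi,z,near,r in (("blue",(105,120,40),(130,255,255),.03,(.644,-.13),22),("yellow",(20,150,80),(32,255,255),.04,(.614,.1275),22),("red",(0,150,50),(7,255,255),.03,(.529,-.4045),22),("ring",(2,140,60),(14,255,255),.035,(.5337,.4015),22)):
    p=proj(c,[*near,z])[0]; m=cv2.inRange(hs,lo,hi); k=np.zeros_like(m); cv2.circle(k,tuple(int(v) for v in p),r,255,-1); q=cv2.findNonZero(m&k); print(n,p.round(),None if q is None else (len(q),cv2.boundingRect(q)))
E
```

```text
[ 0.40956927 -0.44949015  0.25767827] 30.3833
box 1.1 0.0
purple 1.1 0.0
greenring 31.9 0.288
cap 0.9 0.0
blue [256. 255.] (298, (242, 245, 27, 25))
yellow [339. 218.] (117, (331, 212, 19, 20))
red [139. 257.] (44, (132, 252, 15, 16))
ring [407. 180.] (206, (396, 175, 21, 19))
```

```bash
python3 -c "
from station import manip
print(manip.sign_off())"
```

```text
the job is handed in; nothing more can be done
None
```

All four transformers are upright in their matching housings: block, ring over the stud, large and small. Each was lowered gently until it just touched the pad, then released. The job is handed in at about 30 s, with the arm retreated and touching nothing.

**Final checks from the images:**

| Part | Position on its pad | Squareness |
|---|---|---|
| Large | centred within about 1 mm | square to within about 0.5° |
| Small | within about 0.7 mm | pad 2.6°, gripper 2.7° |
| Ring | about 0.5 mm from centre | not needed |
| Block | within about 0.5 mm when checked just above the pad; looked centred after release | looked square |

- **Bystanders:** the screw box, purple look-alike and white cap show no change from the first scene picture.
- **Readings that disagreed:** tool position and camera differed by 1–3 mm at times. I mostly averaged the two, and corrected close to the pad. The large and small were re-set by about 1 mm before release.
- **Not settled:** the area around the green ring did differ in the last scene picture, about 29% of its pixels. I put that down to the arm or its shadow, since the arm never went near it, but I had no pictures left to confirm.

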